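# Pack a set of brake pads into a lipped carton

### The arm

A 7-joint arm with a two-finger parallel gripper is mounted at the origin on the work surface. World frame = base frame: x ahead of the robot, y to its left, z up, the work surface at z = 0. Lengths are in m, angles in rad, forces in N, time in s.
With the tool pointing down it reaches from about 0.4 to 0.85 m from the base axis. Payload 6.9 kg.
Tool frame: the origin (TCP) lies on the mounting face of the last link; the fingertips stand 173 mm ahead of it and the grasp point (between the pads) lies 155 mm ahead of it; z points along the fingers, y is the direction in which the jaws open and shut (so a half turn about z gives the same grasp; the last joint's range is limited). The gripper opens to 85 mm and grips with 20 to 120 N. Pads are 22 mm wide; open, the fingers measure 114 mm over their backs; the gripper's body (76 mm by 85 mm) begins 54 mm behind the grasp point. The pads swing forward as they close: fully open they stand 13 mm farther back than shut.
Start: joints at [-1.048, 0.507, -0.238, 1.5, 0.126, 1.149, -0.155], TCP at [0.254, 0.571, 0.405] pointing down, gripper open.
Joint ranges: [-3.08, 3.08], [-0.24, 2.05], [-1.43, 1.35], [0, 2.5], [-1.52, 4.66], [0.17, 1.96], [-2.89, 2.89]. Speed limits (rad/s): [2.39, 2.39, 3.14, 3.14, 3.14, 3.14, 3.14].

### API

Orientations are given as a unit quaternion [x, y, z, w].
In Python, from station import env, claw, monitor, get_image, camera_model, order gives the robot as it stands. The module is installed in compiled form; this text tells all that it offers. Calls block until the motion is done:
- env.move_to(position, orientation): joint-space move of the TCP to a pose.
- env.movel(position, rotation=None, max_speed=0.15): straight line of the TCP; rotation=None keeps the orientation; max_speed is the mean speed in m/s.
- env.move_j(angles): joint-space move.
- claw.set_gripper(opening): finger opening in m; the grip force is fixed at half the most; returns when the fingers have stopped.
- env.hold(seconds).
- env.inverse_kinematics(position, orientation): joint angles nearest the present ones, or None.
- monitor.get_obs(): the state.
- get_image(name): name is "side" or "top"; returns the picture (480x640x3 uint8, red, green, blue); there is no depth.
- camera_model(name): a dict with "fx", "fy", "cx", "cy" (pixels), "D" ([k1, k2, p1, p2, k3] as OpenCV has them; the pictures are not rectified), "camera_from_world" (4x4, takes a point from world to camera coordinates). Camera axes: x right, y down, z forward; pixel columns grow to the right and rows downward; lengths in m; the calibration is good to about 2 mm. A picture is of the moment at which its call begins. camera_model takes no time and is no camera call.
A pose or a line that the arm cannot do raises env.Unreachable and nothing moves.
- order.job_done(): hands the job in, once; it reports no verdict.
The state is a dict: "time_s": time; "joints": joint angles; "qd": joint speeds; "effort": joint torques, N m; "eef_pos": TCP position; "eef_rot": TCP orientation; "ft_force": force on the tool from outside, world axes, zero at the start; "wrist_torque": the same for the moment, N m; "finger_gap": finger opening in m.
Only numpy, scipy, OpenCV 4.12 (cv2) and the standard library are available. Lean on these libraries where they do the work, as an engineer would, in place of code of your own. Each camera call takes 0.05 s, during which the arm holds its last target.

### The job

Take the small carton out of the brown shipping carton and stand it upright in the grey tray. Then lift all four brake pads out of the sloping rack together as one pile, tuck one end of the pile under the carton's inward lip, swing it down so that all four stand on their long edges on the carton's floor, and let go. Leave the other things on the bench where they are.

Things in the scene. Friction and masses are not known exactly. Their poses are not given: they have to be found in the camera images.
- rack: Fixed grey steel rack on a 190 x 84 mm base plate; origin at the centre of its underside, z up. Its channel slopes up by 40 degrees towards the rack's +x; the low end (-x) is turned roughly to the robot.
- rack_channel (a point): Point on the rack channel's floor, 66 mm above the rack's origin (axes as the rack's). The channel is 55.6 mm wide inside (along y), with side rails 32 mm high and, at the low end, a stop 24 mm high, both measured square to the slope.
- carton: Fixed (taped down) open brown shipping carton, 165 (x) x 66 (y) mm outside, origin at the centre of its underside, z up. Inside 157 x 58 mm, floor top 4 mm above the origin, walls 4 mm. Over the bench the side walls and the near end wall (-x, turned roughly to the robot) are 43 mm high, the far end wall (+x) 56 mm.
- carton_lip (a point): Middle of the free edge of the carton's stiff lip, top side, 64.5 mm from the carton's centre towards -x and 43 mm over the bench. The lip, 4 mm thick, reaches 14 mm inward from the near end wall, so the opening is 143 mm long, the inside 157 mm: a pad must go under the lip with its near end low, then swing level. Axes as the carton's.
- smallbox: Closed pale small carton with a brown band, 100 (x) x 42 (y) x 86 (z) mm, 0.10 to 0.20 kg, origin at the centre of its underside. It starts standing in the shipping carton, lined up with it, its top 47 mm above the side walls.
- tray: Fixed low grey plastic tray, 150 x 130 x 28 mm, walls and floor 4 mm, open top, origin at the centre of its underside, z up.
- pad1: Brake pad 1 of 4 alike, 0.14 to 0.22 kg each: 13 mm thick (y), a foot 150 mm long (x) and 24 mm high with ears, above it a middle part 84 mm long, up to 86 mm high (z). Origin at the middle of the long lower edge, halfway through the thickness. The four stand on edge, face to face, as a pile 52.5 mm thick along the rack's y, on the channel floor, low end at the stop; x runs up the slope, z square to it.
- pad2: Brake pad 2 of 4, like pad 1, in the middle of the pile.
- pad3: Brake pad 3 of 4, like pad 1, in the middle of the pile.
- pad4: Brake pad 4 of 4, like pad 1, at the rack's +y side of the pile (pad 1 is at the -y side).
- bearing: Bystander: steel bearing, 64 mm across, 40 mm high; loose, origin at its underside.
- tape: Bystander: clear roll of packing tape lying flat, 100 mm across, 48 mm high; loose, origin at its underside.
- filter: Bystander: white canister filter, 76 mm across, 92 mm high; loose, origin at its underside.
- can: Bystander: can, 64 mm across, 130 mm high; loose, origin at its underside.
- jar: Bystander: jar, 80 mm across, 85 mm high; loose, origin at its underside.
- mug: Bystander: white mug, 80 mm across, 90 mm high, handle at its +y; loose, origin at its underside.
- wrench: Bystander: wrench 190 mm long, lying along its x; loose, origin at its underside near mid-length.
- disc: Bystander: flat steel hub, 120 mm across, 36 mm high; loose, origin at its underside.
There are look-alikes about, which are no part of the job. What is shaped like the smallbox but blue is not meant. Leave any yellow look-alike of the pad4 alone.

How it is judged:
By the outcome, as a careful person would: the job done as asked, in the order asked, and still so for the second after the job is handed in, with the robot touching nothing.
It also fails if it takes over 58 s, if anything falls off the work surface, if the arm or the gripper's body presses on something with over 40 N, if the wrist force passes 120 N, or if a joint passes its speed limit or range.

## Working session

There is one attempt and no reset: what is moved stays moved. The work goes in short steps, each a Python script; the robot and the scene stay as the last script left them, time stands still between calls to the robot, and variables do not carry over. Pictures are saved under pics/ and viewed, and the job is handed in when it is done.

```bash
mkdir -p pics; ls
python3 - <<'E'
from station import env, claw, monitor, get_image, camera_model, order
import cv2,json
for n in ("side","top"):
    im=get_image(n); cv2.imwrite(f"pics/{n}0.png",im[:,:,::-1]); m=camera_model(n); print(n,m)
o=monitor.get_obs(); print(o)
E
```

```text
pics
side {'fx': 541.7237742998536, 'fy': 541.7237742998536, 'cx': 315.6049434938935, 'cy': 245.66817099052432, 'D': array([-0.05913322,  0.        ,  0.        ,  0.        ,  0.        ]), 'camera_from_world': array([[ 0.99144357, -0.13052278, -0.00185877, -0.5491738 ],
       [-0.09700285, -0.72715009, -0.67959046,  0.09874848],
       [ 0.08735043,  0.67395589, -0.73358936,  1.50608437],
       [ 0.        ,  0.        ,  0.        ,  1.        ]])}
top {'fx': 594.5650171026334, 'fy': 594.5650171026334, 'cx': 317.67679498602473, 'cy': 239.74864586798685, 'D': array([-0.12933041,  0.        ,  0.        ,  0.        ,  0.        ]), 'camera_from_world': array([[-0.00598809, -0.99971094, -0.02328455,  0.02639472],
       [-0.99713597,  0.00772497, -0.07523424,  0.52960994],
       [ 0.07539236,  0.02276736, -0.996894  ,  1.39372028],
       [ 0.        ,  0.        ,  0.        ,  1.        ]])}
{'time_s': 0.1, 'joints': array([-1.04750364,  0.50826638, -0.23754192,  1.50105016,  0.125711  ,
        1.14888736, -0.15480122]), 'qd': array([ 0.00043106, -0.000989  ,  0.00045572, -0.00071191,  0.00151231,
       -0.0012352 , -0.00064795]), 'effort': array([-4.88349629e-03, -6.21842408e+01, -2.19448529e+00, -2.50208062e+01,
        1.25866823e-02,  7.68905069e-03, -3.29475847e-05]), 'eef_pos': array([0.25357889, 0.57105671, 0.40390293]), 'eef_rot': array([ 2.07367533e-01,  9.78262771e-01, -7.96019590e-04, -1.52144112e-04]), 'ft_force': array([-0.46337022, -0.58817641, -0.13059102]), 'wrist_torque': array([-0.01466798, -0.01167922, -0.02977892]), 'finger_gap': 0.08528190538935544}
```

View pics/side0.png

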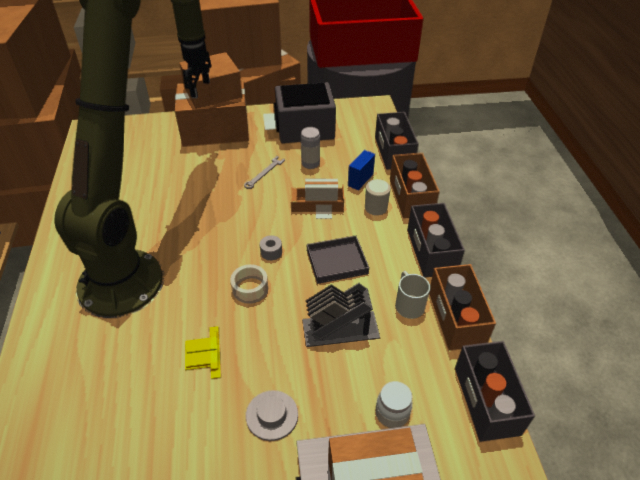

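View pics/top0.png

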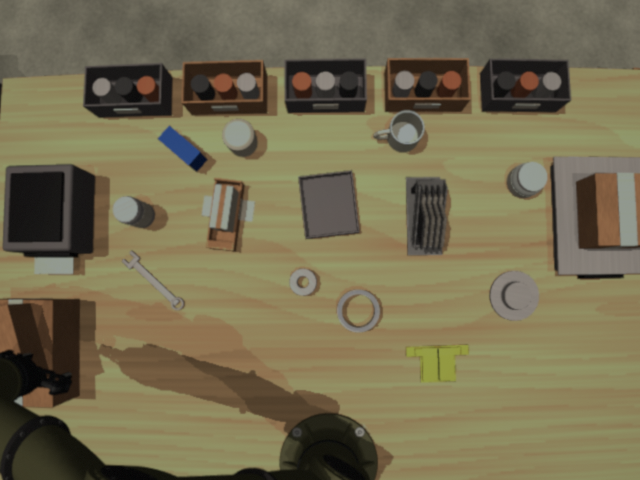

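Top view: carton with the pale brown-banded small carton at (226,214), its blue look-alike at (183,149), tray at (329,205), rack with four dark pads at (427,217), yellow pad look-alike at (437,363). The first fits "pale with brown band, in the shipping carton", and the dark four in the rack are the pads. I'll enlarge these to confirm.

```bash
cat > crop.py <<'E'
import cv2,sys
def crop(src,dst,x0,y0,x1,y1,s):
    im=cv2.imread(src)[y0:y1,x0:x1]
    im=cv2.resize(im,None,fx=s,fy=s,interpolation=cv2.INTER_CUBIC)
    im=cv2.convertScaleAbs(im,alpha=1.4,beta=15)
    for x in range((x0+9)//10*10,x1,10):
        cv2.line(im,((x-x0)*s,0),((x-x0)*s,6 if x%20 else 12),(0,255,255),1)
        if x%20==0: cv2.putText(im,str(x),((x-x0)*s+2,12),0,.4,(0,255,255),1)
    for y in range((y0+9)//10*10,y1,10):
        cv2.line(im,(0,(y-y0)*s),(6 if y%20 else 12,(y-y0)*s),(0,255,255),1)
        if y%20==0: cv2.putText(im,str(y),(12,(y-y0)*s+4),0,.4,(0,255,255),1)
    cv2.imwrite(dst,im)
if __name__=="__main__":
    a=sys.argv; crop(a[1],a[2],*map(int,a[3:]))
E
python3 crop.py pics/top0.png pics/c_t1.png 195 165 265 260 6
python3 crop.py pics/top0.png pics/c_t2.png 295 165 365 245 7
python3 crop.py pics/top0.png pics/c_t3.png 400 170 455 260 6
python3 crop.py pics/side0.png pics/c_s1.png 280 165 360 225 8
python3 crop.py pics/side0.png pics/c_s2.png 300 230 380 290 8
python3 crop.py pics/side0.png pics/c_s3.png 295 275 385 350 8
```

```text
(no output)
```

View pics/c_t1.png

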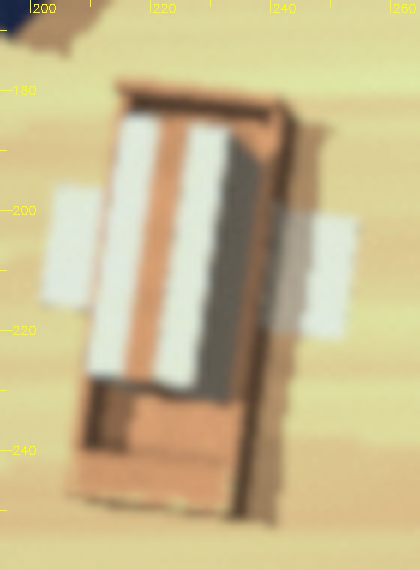

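View pics/c_s1.png

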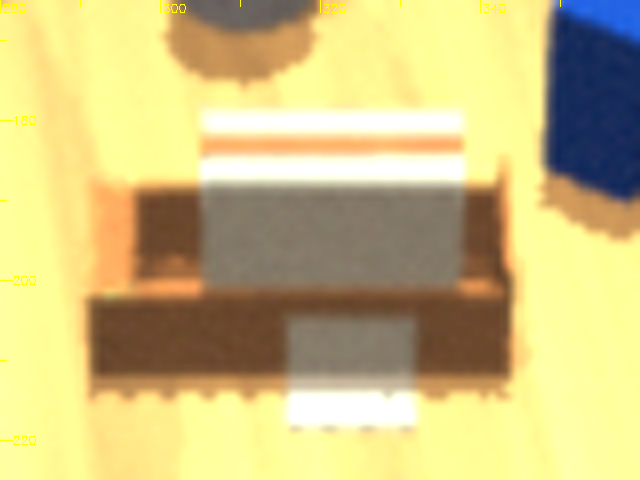

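View pics/c_t2.png

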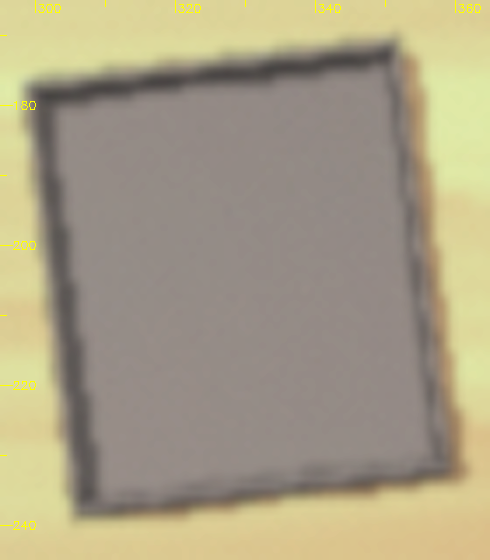

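View pics/c_s2.png

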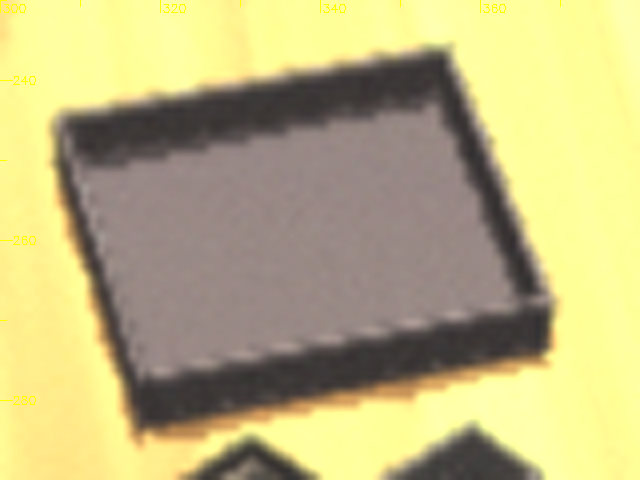

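View pics/c_t3.png

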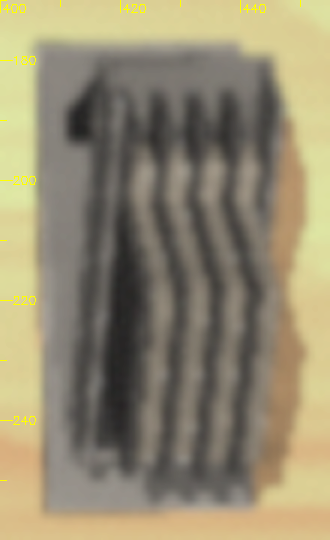

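View pics/c_s3.png

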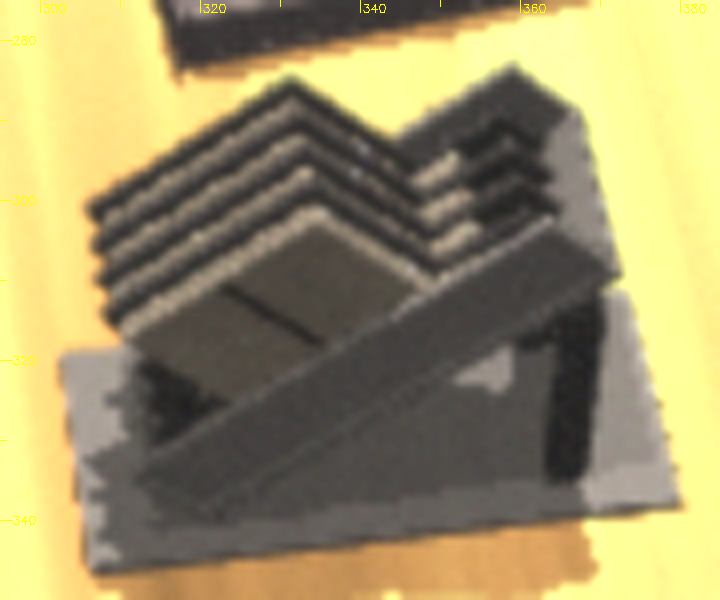

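The crops confirm it: a pale box with brown band stands in the carton, and four dark pads on edge stand in the rack. I'll fit poses of the known-size models to corners read in both views.

```bash
cat > geo.py <<'E'
import numpy as np, cv2
from station import camera_model
from scipy.optimize import least_squares
CM={n:camera_model(n) for n in("side","top")}
def proj(n,P):
    m=CM[n];T=m["camera_from_world"];K=np.array([[m["fx"],0,m["cx"]],[0,m["fy"],m["cy"]],[0,0,1]])
    r,_=cv2.Rodrigues(T[:3,:3]);return cv2.projectPoints(np.asarray(P,float).reshape(-1,1,3),r,T[:3,3],K,m["D"])[0].reshape(-1,2)
def ray(n,uv):
    m=CM[n];T=m["camera_from_world"];K=np.array([[m["fx"],0,m["cx"]],[0,m["fy"],m["cy"]],[0,0,1]])
    u=cv2.undistortPoints(np.array([[uv]],float),K,m["D"])[0,0];R=T[:3,:3]
    d=R.T@np.array([u[0],u[1],1]);return -R.T@T[:3,3],d/np.linalg.norm(d)
def tri(us,ut):
    A=np.zeros((3,3));b=np.zeros(3);L=[]
    for n,u in(("side",us),("top",ut)):
        c,d=ray(n,u);M=np.eye(3)-np.outer(d,d);A+=M;b+=M@c;L.append((c,d))
    X=np.linalg.solve(A,b);return X,[np.linalg.norm((np.eye(3)-np.outer(d,d))@(X-c))for c,d in L]
def onz(n,uv,z):
    c,d=ray(n,uv);return c+d*(z-c[2])/d[2]
def W(p,P):  # p=x,y,z,yaw
    c,s=np.cos(p[3]),np.sin(p[3]);P=np.asarray(P,float).reshape(-1,3)
    return np.c_[p[0]+c*P[:,0]-s*P[:,1],p[1]+s*P[:,0]+c*P[:,1],p[2]+P[:,2]]
def fit(obs,p0,freez=True):
    # obs: list (cam,uv,localpoint m)
    def f(q):
        p=q if freez else np.r_[q[:2],p0[2],q[2]]
        return np.concatenate([(proj(n,W(p,P))[0]-uv) for n,uv,P in obs])
    q0=p0 if freez else [p0[0],p0[1],p0[3]]
    r=least_squares(f,q0,loss="soft_l1",f_scale=1.0,x_scale=[.01,.01,.01,.1] if freez else [.01,.01,.1])
    return r.x,f(r.x).reshape(-1,2)
E
python3 crop.py pics/top0.png pics/c_y.png 400 335 475 390 8
python3 - <<'E'
from geo import *
mm=1e-3
def run(name,obs,p0):
    obs=[(n,np.array(u),np.array(P)*mm) for n,u,P in obs]
    for fz in(True,False):
        p,r=fit(obs,p0,fz);print(name,fz,np.round(p,4),"\n",np.round(r,1).tolist())
for n,u in(("top",(225,215)),("top",(329,205)),("top",(427,217))): print(onz(n,u,.04))
run("box",[("top",(216.3,184),(50,21,86)),("top",(232.8,186.3),(50,-21,86)),("top",(228,229.3),(-50,-21,86)),("top",(209.5,227.3),(-50,21,86)),
 ("side",(304.6,178.8),(-50,21,86)),("side",(337.2,178.8),(50,21,86)),("side",(304.6,187.8),(-50,-21,86)),("side",(337.5,187.8),(50,-21,86))],[.6,.2,.004,0])
run("carton",[("top",(214.3,178.3),(82.5,33,56)),("top",(241.5,181.7),(82.5,-33,56)),("top",(206.3,247.3),(-82.5,33,43)),("top",(234.5,251.3),(-82.5,-33,43)),
 ("side",(290.5,201.8),(-82.5,-33,43)),("side",(291.5,188),(-82.5,33,43)),("side",(291,212.3),(-82.5,-33,0)),("side",(343.7,212),(82.5,-33,0))],[.6,.2,0,0])
run("tray",[("top",(299.5,177.5),(75,65,28)),("top",(351.5,171.3),(75,-65,28)),("top",(358.5,232.5),(-75,-65,28)),("top",(306,238.5),(-75,65,28)),
 ("side",(307.2,244.7),(-75,65,28)),("side",(355.5,236.2),(75,65,28)),("side",(368.5,268),(75,-65,28)),("side",(317.5,277.5),(-75,-65,28))],[.6,0,0,0])
run("rack",[("top",(406,176.7),(95,42,0)),("top",(406.8,255.3),(-95,42,0)),("top",(442,254.5),(-95,-42,0)),
 ("side",(306,347),(-95,-42,0)),("side",(380,338.3),(95,-42,0)),("side",(302,319.5),(-95,42,0))],[.6,-.2,0,0])
E
```

```text
[0.58878172 0.24155617 0.04      ]
[ 0.6101564  -0.00486206  0.04      ]
[ 0.57995813 -0.23524899  0.04      ]
box True [ 0.6029  0.2418 -0.0035 -0.128 ] 
 [[-0.6, 0.4], [0.7, 0.1], [-0.3, 0.0], [0.3, -0.1], [0.3, 0.0], [-0.0, -0.1], [0.1, -0.0], [0.1, -0.1]]
box False [ 0.602   0.2391 -0.1309] 
 [[-0.0, 0.2], [1.4, -0.0], [0.2, 0.1], [0.7, -0.1], [0.1, -1.3], [-0.1, -1.3], [-0.1, -1.3], [0.0, -1.4]]
carton True [ 0.5902  0.2436 -0.0082 -0.1215] 
 [[0.1, -0.1], [0.3, -0.6], [0.2, 0.2], [-0.7, -0.6], [-0.2, 0.4], [-0.7, 0.1], [-0.2, -0.0], [-0.5, -0.2]]
carton False [ 0.5894  0.2409 -0.1131] 
 [[0.3, -0.3], [0.6, -1.0], [0.9, 0.5], [0.2, -0.6], [-0.3, -0.8], [-1.0, -1.2], [-0.3, -1.2], [-0.4, -1.6]]
tray True [ 0.6144 -0.004  -0.0107  0.106 ] 
 [[-1.2, -0.6], [0.5, -0.6], [0.8, -0.1], [-0.9, 0.1], [-1.1, -0.1], [0.1, -0.4], [0.3, 0.4], [-0.9, 0.8]]
tray False [ 0.613  -0.0072  0.1054] 
 [[-0.1, -0.9], [2.0, -0.8], [2.4, 0.1], [0.3, 0.3], [-1.5, -1.7], [0.0, -2.0], [0.3, -1.1], [-1.2, -0.8]]
rack True [ 0.5882 -0.2349 -0.0048 -0.0015] 
 [[-0.1, 0.4], [0.4, -0.4], [-0.2, 0.2], [0.1, -0.3], [-0.2, 0.1], [0.3, 0.1]]
rack False [ 0.5878 -0.2356 -0.0014] 
 [[0.4, 0.3], [1.0, -0.3], [0.5, 0.2], [-0.1, -1.0], [-0.1, -0.7], [0.2, -0.8]]
```

View pics/c_y.png

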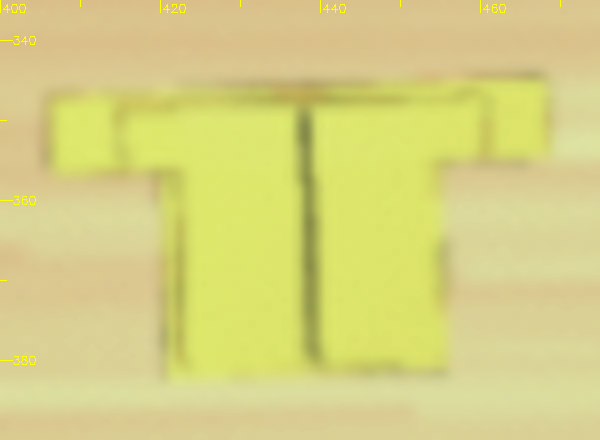

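```bash
cat > bundle.py <<'E'
from geo import *
import pickle
from scipy.spatial.transform import Rotation as Ro
mm=1e-3
OBS={"box":[("top",(216.3,184),(50,21,86)),("top",(232.8,186.3),(50,-21,86)),("top",(228,229.3),(-50,-21,86)),("top",(209.5,227.3),(-50,21,86)),
 ("side",(304.6,178.8),(-50,21,86)),("side",(337.2,178.8),(50,21,86)),("side",(304.6,187.8),(-50,-21,86)),("side",(337.5,187.8),(50,-21,86))],
"carton":[("top",(214.3,178.3),(82.5,33,56)),("top",(241.5,181.7),(82.5,-33,56)),("top",(206.3,247.3),(-82.5,33,43)),("top",(234.5,251.3),(-82.5,-33,43)),
 ("side",(290.5,201.8),(-82.5,-33,43)),("side",(291.5,188),(-82.5,33,43)),("side",(291,212.3),(-82.5,-33,0)),("side",(343.7,212),(82.5,-33,0))],
"tray":[("top",(299.5,177.5),(75,65,28)),("top",(351.5,171.3),(75,-65,28)),("top",(358.5,232.5),(-75,-65,28)),("top",(306,238.5),(-75,65,28)),
 ("side",(307.2,244.7),(-75,65,28)),("side",(355.5,236.2),(75,65,28)),("side",(368.5,268),(75,-65,28)),("side",(317.5,277.5),(-75,-65,28))],
"rack":[("top",(406,176.7),(95,42,0)),("top",(406.8,255.3),(-95,42,0)),("top",(442,254.5),(-95,-42,0)),
 ("side",(306,347),(-95,-42,0)),("side",(380,338.3),(95,-42,0)),("side",(302,319.5),(-95,42,0))]}
z0={"box":.004,"carton":0,"tray":0,"rack":0}
init={"box":[.602,.239,-.12],"carton":[.589,.241,-.12],"tray":[.613,-.007,.105],"rack":[.588,-.235,0]}
T0={n:CM[n]["camera_from_world"].copy() for n in CM}
def setc(q):
    for i,n in enumerate(("side","top")):
        d=q[6*i:6*i+6]; T=T0[n].copy()
        # world-side shift d[:3] of camera, rot d[3:] in camera axes
        C=-T[:3,:3].T@T[:3,3]+d[:3]; R=Ro.from_rotvec(d[3:]).as_matrix()@T[:3,:3]
        T[:3,:3]=R;T[:3,3]=-R@C;CM[n]["camera_from_world"]=T
ks=list(OBS)
def res(q,sep=False):
    setc(q[:12]);out={}
    for i,k in enumerate(ks):
        x,y,w=q[12+3*i:15+3*i]
        out[k]=np.array([(proj(n,W([x,y,z0[k],w],np.array(P)*mm))[0]-u) for n,u,P in OBS[k]])
    if sep:return out
    v=np.concatenate([out[k].ravel() for k in ks])/.5
    return np.r_[v,q[:12]/np.r_[[.002]*3,[.002]*3,[.002]*3,[.002]*3]]
if __name__=="__main__":
    q0=np.r_[np.zeros(12),np.concatenate([init[k] for k in ks])]
    r=least_squares(res,q0,x_scale=np.r_[[.001]*12,[.01]*12],loss="soft_l1",f_scale=2)
    J=r.jac;sd=np.sqrt(np.diag(np.linalg.inv(J.T@J)))
    print("cam mm/mrad",np.round(r.x[:12]*1000,1))
    for i,k in enumerate(ks): print(k,np.round(r.x[12+3*i:15+3*i],4),"sd",np.round(sd[12+3*i:15+3*i],4),np.round(res(r.x,True)[k],1).tolist())
    np.save("q.npy",r.x)
E
python3 bundle.py
```

```text
cam mm/mrad [-0.   0.   1.5 -2.5  0.3  0.4  0.  -0.   1.3 -0.5  0.3 -0.5]
box [ 0.6026  0.2411 -0.128 ] sd [0.0026 0.0027 0.0107] [[-0.7, 0.4], [0.7, 0.1], [-0.3, 0.2], [0.2, 0.1], [0.4, 0.1], [0.2, -0.0], [0.2, 0.0], [0.3, -0.1]]
carton [ 0.59    0.2427 -0.1219] sd [0.0026 0.0027 0.0067] [[0.0, -0.2], [0.3, -0.7], [0.1, 0.4], [-0.6, -0.4], [-0.1, 0.3], [-0.6, 0.0], [-0.1, -0.0], [-0.2, -0.1]]
tray [ 0.6137 -0.005   0.1064] sd [0.0026 0.0026 0.0065] [[-0.9, -0.7], [1.1, -0.7], [1.6, 0.2], [-0.4, 0.4], [-1.2, -0.6], [0.3, -0.9], [0.5, -0.0], [-0.9, 0.3]]
rack [ 0.5883 -0.2335 -0.0021] sd [0.0025 0.0024 0.0061] [[-0.4, 0.4], [0.2, -0.2], [-0.3, 0.3], [0.1, -0.1], [0.0, 0.3], [0.4, 0.3]]
```

```bash
cat > rob.py <<'E'
from geo import *
from station import env, claw, monitor, get_image, order
from scipy.spatial.transform import Rotation as Ro
def quat(yaw,tilt=0.,flip=False):
    # tool z = down tilted forward by tilt about object y; tool y = +-object y
    y=np.array([-np.sin(yaw),np.cos(yaw),0]);x=np.array([np.cos(yaw),np.sin(yaw),0])
    z=np.sin(tilt)*x-np.cos(tilt)*np.array([0,0,1.])
    if flip:y=-y
    return Ro.from_matrix(np.c_[np.cross(y,z),y,z]).as_quat()
def tz(q): return Ro.from_quat(q).as_matrix()[:,2]
def tcp(grasp,q,L=.155): return np.asarray(grasp)-L*tz(q)
def ob(t=""):
    o=monitor.get_obs();print(t,"t",round(o["time_s"],2),"p",np.round(o["eef_pos"],4),"gap",round(o["finger_gap"],4),"F",np.round(o["ft_force"],1),"M",np.round(o["wrist_torque"],2));return o
def pic(tag):
    for n in("side","top"): cv2.imwrite(f"pics/{n}{tag}.png",get_image(n)[:,:,::-1])
E
python3 - <<'E'
from rob import *
ob()
for fl in(0,1):
    q=quat(-.128,0,fl)
    for g in((.6026,.2411,.18),(.6026,.2411,.068),(.6137,-.005,.18)):
        j=env.inverse_kinematics(tcp(g,q),q);print(fl,g,None if j is None else np.round(j,2))
    q=quat(0,np.radians(40),fl);j=env.inverse_kinematics(tcp((.58,-.234,.15),q),q);print(fl,None if j is None else np.round(j,2))
E
```

```text
t 0.1 p [0.2536 0.5711 0.4039] gap 0.0853 F [-0.5 -0.6 -0.1] M [-0.01 -0.01 -0.03]
0 (0.6026, 0.2411, 0.18) [-0.28  0.6  -0.24  1.53  0.16  1.03  0.88]
0 (0.6026, 0.2411, 0.068) [-0.28  0.72 -0.24  1.64  0.22  0.8   0.83]
0 (0.6137, -0.005, 0.18) [ 0.03  0.54 -0.1   1.63  0.07  0.97  1.35]
0 [ 1.18  0.66 -1.02  2.21  2.1   0.3   0.01]
1 (0.6026, 0.2411, 0.18) [-0.7   0.64  0.5   1.54 -0.34  1.05 -1.82]
1 (0.6026, 0.2411, 0.068) [-0.67  0.76  0.44  1.65 -0.41  0.83 -1.75]
1 (0.6137, -0.005, 0.18) [-0.35  0.6   0.54  1.64 -0.35  1.   -1.4 ]
1 [ 1.08  0.59 -0.83  2.22  2.49  0.19  2.74]
```

```bash
python3 - <<'E'
from rob import *
q=quat(-.128)
env.move_to(tcp((.6026,.2411,.15),q),q);ob("above")
pic("1")
E
python3 crop.py pics/top1.png pics/c_t4.png 170 140 290 260 5
python3 crop.py pics/side1.png pics/c_s4.png 250 100 380 225 5
```

```text
above t 1.88 p [0.602  0.2427 0.3053] gap 0.0853 F [-0.2 -0.1  0.5] M [-0.01 -0.04  0.02]
```

View pics/c_t4.png

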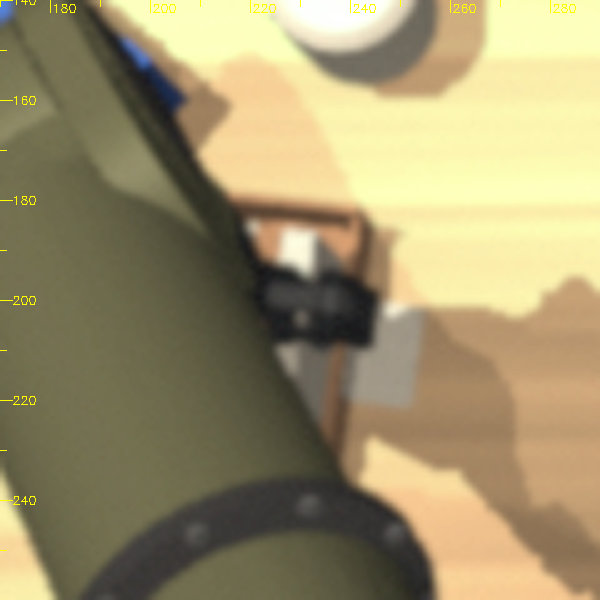

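View pics/c_s4.png

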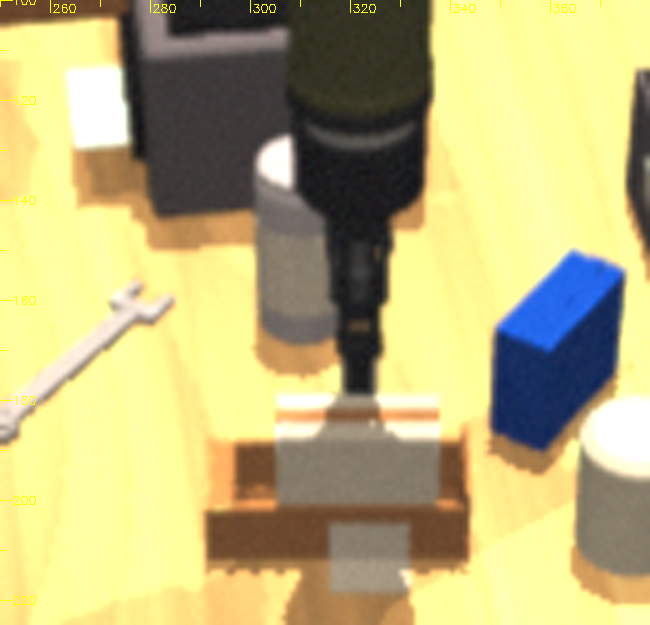

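```bash
python3 - <<'E'
from rob import *
np.save("/tmp/x.npy",0)
q=quat(-.128)
o=ob();print(proj("side",[o["eef_pos"]+.173*tz(o["eef_rot"])-np.array([0,.05,0])]))
env.movel(tcp((.6026,.2411,.068),q),max_speed=.12);ob("down")
claw.set_gripper(.036);ob("grip");env.hold(.15);ob()
pic("2")
E
python3 crop.py pics/side2.png pics/c_s5.png 270 120 360 225 6
```

```text
t 1.98 p [0.6019 0.2427 0.3053] gap 0.0853 F [ 0.1 -0.1 -0.1] M [-0.02  0.01 -0.06]
[[323.1678506  181.11452833]]
down t 2.82 p [0.6029 0.2413 0.2236] gap 0.0856 F [-0.4 -0.4  0.4] M [-0.   -0.04 -0.05]
grip t 3.29 p [0.6028 0.2411 0.2237] gap 0.0416 F [ 0.5 -1.2  4.7] M [-0.11  0.11  0.  ]
 t 3.44 p [0.6029 0.2411 0.2238] gap 0.0418 F [-0.5 -0.2  5.6] M [-0.11  0.14  0.01]
```

View pics/c_s5.png

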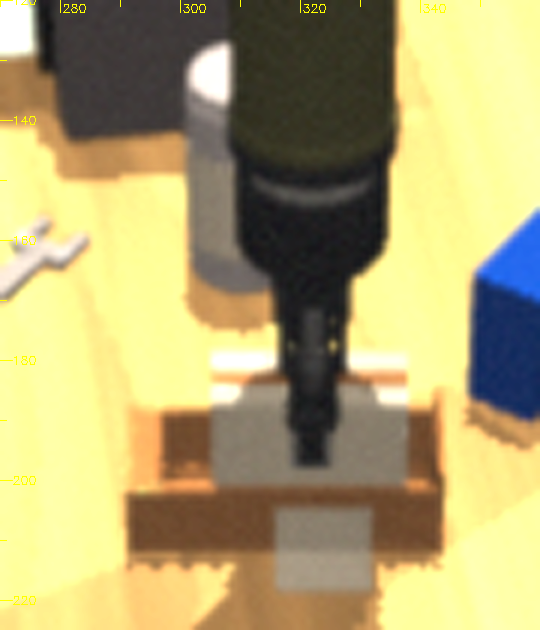

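```bash
python3 - <<'E'
from rob import *
import bundle
o=ob();q0=quat(-.128);yv=np.array([.128,.992,0])
tip=o["eef_pos"]+.173*tz(o["eef_rot"])-yv*.0355
print("tip orig",proj("side",[tip]))
bundle.setc(np.load("q.npy")[:12]);print("tip corr",proj("side",[tip]))
p=o["eef_pos"].copy()
env.movel([p[0],p[1],.32],max_speed=.25);ob("lift")
q=quat(.1064);c=np.array([.6137,-.005])
env.move_to([c[0],c[1],.31],q);ob("over")
env.movel([c[0],c[1],.2265],max_speed=.2);ob()
env.movel([c[0],c[1],.2237],max_speed=.03);ob("down")
claw.set_gripper(.085);ob("open")
env.movel([c[0],c[1],.35],max_speed=.3);ob()
q=quat(0,np.radians(20));
pic("3")
E
python3 crop.py pics/side3.png pics/c_s6.png 280 165 400 290 5
python3 crop.py pics/top3.png pics/c_t6.png 270 160 370 260 6
```

```text
t 3.54 p [0.6029 0.2411 0.2238] gap 0.0411 F [-0.9 -1.1  5.9] M [-0.11  0.16  0.02]
tip orig [[321.23184566 198.83970344]]
tip corr [[321.43249589 200.56878738]]
lift t 4.08 p [0.6026 0.2409 0.32  ] gap 0.042 F [-0.1  0.6 -2.5] M [-0.02  0.01 -0.03]
over t 5.06 p [ 0.6137 -0.0032  0.3095] gap 0.0413 F [ 1.   1.3 -1.9] M [ 0.    0.   -0.03]
 t 5.62 p [ 0.6139 -0.003   0.2262] gap 0.0416 F [ 0.5  0.2 -1.6] M [ 0.02 -0.01  0.01]
down t 5.88 p [ 0.6138 -0.0046  0.2239] gap 0.0416 F [ 0.6  0.2 -1.1] M [-0.03  0.06  0.02]
open t 6.38 p [ 0.6137 -0.005   0.2238] gap 0.0849 F [-0.7 -1.2 -0.8] M [ 0.01  0.05 -0.01]
 t 6.95 p [ 0.6136 -0.005   0.3508] gap 0.0849 F [-0.1  0.5 -0.3] M [-0.03  0.05 -0.02]
```

View pics/c_s6.png

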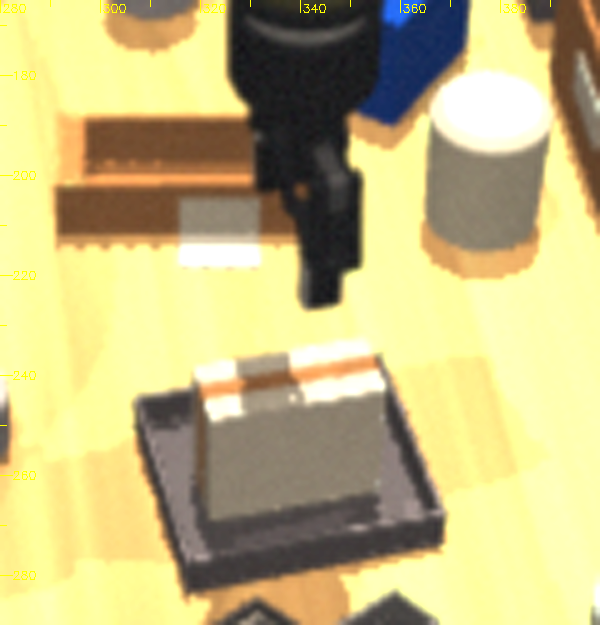

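View pics/top3.png

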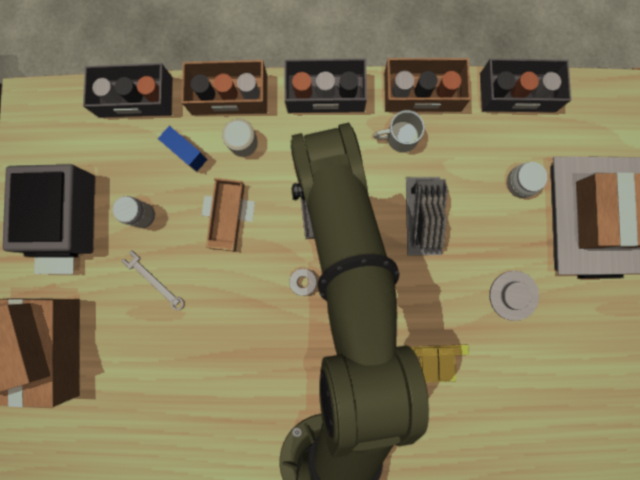

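The side view shows the small carton upright in the tray; the top view shows the shipping carton empty. Next I'll move clear, take both views, use the now-known box pose to check the cameras, and fit the pile.

Run:
```python
from rob import *
ob()
for tl in(10,20,25,30,35,40):
  for fl in(0,1):
    q=quat(0,np.radians(tl),fl)
    r=[]
    for g in((.56,-.234,.3),(.56,-.234,.13)):
        j=env.inverse_kinematics(tcp(g,q),q);r.append(None if j is None else np.round(j,2).tolist())
    print(tl,fl,r)
print("carton")
for tl in(-30,-20,-10,0,10,20,30):
  for fl in(0,1):
    q=quat(-.125,np.radians(tl),fl)
    r=[]
    for g in((.59,.243,.25),(.59,.243,.066)):
        j=env.inverse_kinematics(tcp(g,q),q);r.append(None if j is None else np.round(j,2).tolist())
    print(tl,fl,r)
```

```text
t 7.05 p [ 0.6132 -0.0051  0.349 ] gap 0.0849 F [-0.7  1.  -0.7] M [-0.04 -0.   -0.02]
10 0 [[0.62, 0.37, -0.34, 1.62, 0.08, 1.01, 1.85], [0.6, 0.54, -0.32, 1.86, 0.18, 0.61, 1.77]]
10 1 [[-0.28, 0.58, 1.15, 1.63, -0.7, 1.2, -0.55], [-0.24, 0.82, 1.15, 1.87, -1.06, 1.02, -0.2]]
20 0 [[0.71, 0.3, -0.37, 1.77, -0.03, 0.77, 1.96], [0.71, 0.51, -0.39, 2.0, 0.17, 0.34, 1.81]]
20 1 [[-0.3, 0.49, 1.15, 1.78, -0.83, 1.02, -0.42], [-0.15, 0.68, 0.95, 2.01, -1.23, 0.79, -0.01]]
25 0 [[0.76, 0.27, -0.39, 1.84, -0.11, 0.65, 2.05], [0.77, 0.5, -0.45, 2.07, 0.19, 0.2, 1.81]]
25 1 [[-0.31, 0.46, 1.15, 1.85, -0.92, 0.95, -0.32], [0.09, 0.54, 0.55, 2.08, -1.25, 0.51, 0.06]]
30 0 [[0.79, 0.25, -0.39, 1.92, -0.24, 0.53, 2.19], [1.05, 0.59, -0.84, 2.14, 1.29, 0.23, 0.76]]
30 1 [[-0.31, 0.43, 1.15, 1.93, -1.04, 0.88, -0.2], [0.52, 0.48, -0.04, 2.15, -1.36, 0.22, 0.22]]
35 0 [[0.84, 0.23, -0.41, 1.99, -0.43, 0.42, 2.39], [1.27, 0.78, -1.22, 2.21, 1.73, 0.49, 0.39]]
35 1 [[-0.3, 0.41, 1.15, 2.0, -1.18, 0.84, -0.04], [0.69, 0.49, -0.24, 2.21, 4.2, 0.19, 0.98]]
40 0 [[1.03, 0.25, -0.61, 2.06, -0.59, 0.3, 2.5
[... 823 characters left out ...]
0.22, 0.78, 0.82]]
0 1 [[-0.99, 0.77, 1.15, 1.47, -0.71, 1.36, -1.49], [-0.99, 1.02, 1.15, 1.68, -1.02, 1.15, -1.24]]
10 0 [[-0.32, 0.45, -0.24, 1.61, 0.26, 0.97, 0.77], [-0.41, 0.65, -0.11, 1.82, 0.32, 0.55, 0.68]]
10 1 [[-1.1, 0.69, 1.15, 1.62, -0.67, 1.09, -1.52], [-1.08, 0.98, 1.15, 1.83, -1.11, 0.92, -1.17]]
20 0 [[-0.43, 0.39, -0.17, 1.76, 0.42, 0.77, 0.6], [-0.65, 0.64, 0.17, 1.97, 0.39, 0.29, 0.55]]
20 1 [[-1.22, 0.63, 1.15, 1.77, -0.63, 0.82, -1.57], [0.14, 0.95, -1.23, 1.95, 1.43, 1.15, 2.85]]
30 0 [[-0.68, 0.36, 0.09, 1.9, 0.6, 0.56, 0.39], [0.09, 0.96, -1.23, 2.08, 1.66, 1.24, -0.54]]
30 1 [[-1.32, 0.6, 1.15, 1.91, -0.6, 0.54, -1.62], [-0.25, 0.68, -0.55, 2.09, 1.58, 0.68, 2.54]]
```

```bash
python3 crop.py pics/side0.png pics/c_s7.png 298 278 368 330 11; python3 crop.py pics/top0.png pics/c_t7.png 405 172 455 260 7;  python3 - <<'E'
from rob import *
# box shift test side0->side2
a=cv2.imread("pics/side0.png",0).astype(np.float32);b=cv2.imread("pics/side2.png",0).astype(np.float32);c=cv2.imread("pics/side3.png",0).astype(np.float32)
for (x0,x1) in((300,314),(328,342)):
    A=a[172:200,x0:x1];B=b[172:200,x0:x1]
    print(cv2.phaseCorrelate(A,B,cv2.createHanningWindow((x1-x0,28),cv2.CV_32F)))
E
```

```text
((0.4380852378998137, -0.7723765587047531), 0.8944049008687337)
((-0.0972535038565212, 0.21882355851174395), 0.855764954884847)
```

View pics/c_s7.png

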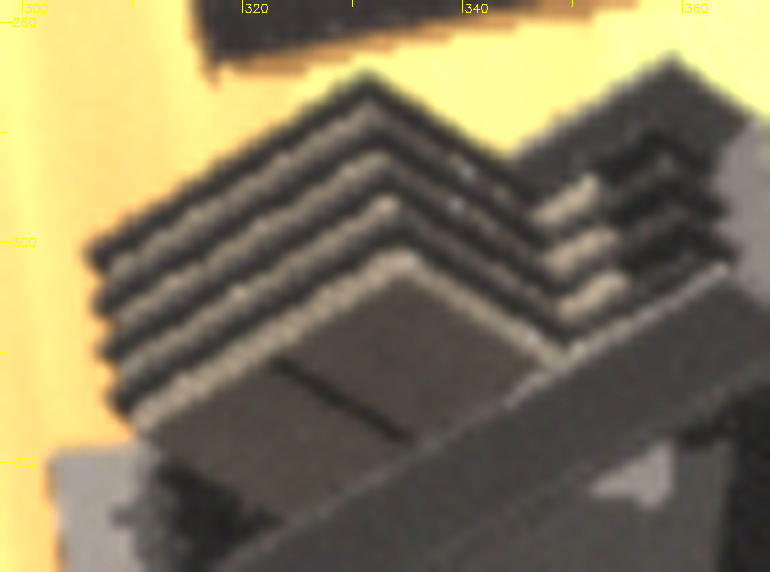

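View pics/c_t7.png

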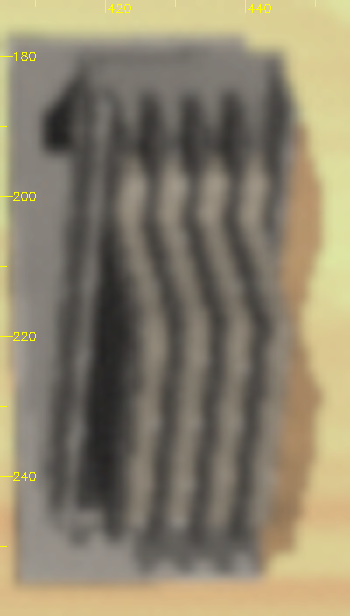

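```bash
cat > pile.py <<'E'
from rob import *
import bundle
mm=1e-3
# pile pose: origin (pad bottom edge mid, pile mid) x,y,z yaw slope
def PW(p,P,slope=np.radians(40)):
    P=np.asarray(P,float).reshape(-1,3);R=(Ro.from_euler("z",p[3])*Ro.from_euler("y",-slope)).as_matrix()
    return P@R.T+np.asarray(p[:3])
pobs=[("side",(331.2,284.5),(42,26.25,86)),("side",(306.3,300.5),(-42,26.25,86)),("side",(335.7,302.5),(42,-26.25,86)),("side",(311.2,317.3),(-42,-26.25,86)),
("top",(442.5,217),(42,-26.25,86)),("top",(438.5,247),(-42,-26.25,86))]
if __name__=="__main__":
  q=np.load("q.npy")
  for nm,c in(("orig",np.zeros(12)),("corr",q[:12])):
    bundle.setc(c)
    f=lambda p:np.concatenate([proj(n,PW(p,np.array(P)*mm))[0]-u for n,u,P in pobs])
    r=least_squares(f,[.56,-.235,.06,0],x_scale=[.01,.01,.01,.1])
    print(nm,np.round(r.x,4),np.round(r.fun.reshape(-1,2),1).tolist())
    ra=np.array([.5883,-.2335]);d=r.x[:3]-np.r_[ra,.066];a=np.radians(40)
    print(" along slope from channel pt",d[0]*np.cos(a)+d[2]*np.sin(a)," normal",-d[0]*np.sin(a)+d[2]*np.cos(a))
E
python3 pile.py
```

```text
orig [ 0.5925 -0.2258  0.0462  0.0154] [[1.1, -0.1], [0.2, 0.4], [0.3, -1.0], [-1.8, 0.8], [-0.4, -0.5], [0.3, 0.4]]
 along slope from channel pt -0.009564865738386732  normal -0.017880358548724436
corr [ 0.5923 -0.2246  0.0517  0.0165] [[1.2, -0.1], [0.2, 0.5], [0.4, -1.0], [-1.8, 0.8], [-0.4, -0.5], [0.3, 0.5]]
 along slope from channel pt -0.006093002238128958  normal -0.013533813639200412
```

```bash
cat > ov.py <<'E'
from pile import *
import sys
O=[(-75,0),(75,0),(75,24),(42,24),(42,86),(-42,86),(-42,24),(-75,24)]
def pilelines(p,slope=np.radians(40)):
    L=[]
    for y in(-26.25,26.25):
        pts=[PW(p,np.array((x,y,z))*mm,slope)[0] for x,z in O];L.append(pts+pts[:1])
    return L
def draw(src,cam,dst,lines,box,s,cols=None):
    im=cv2.imread(src);x0,y0,x1,y1=box
    im=cv2.resize(im[y0:y1,x0:x1],None,fx=s,fy=s,interpolation=cv2.INTER_CUBIC);im=cv2.convertScaleAbs(im,alpha=1.4,beta=15)
    for i,l in enumerate(lines):
        uv=(proj(cam,np.array(l))+.5-np.array([x0,y0]))*s
        cv2.polylines(im,[np.round(uv*8).astype(int).reshape(-1,1,2)],False,[(0,255,0),(0,0,255),(255,255,0),(255,0,255)][i%4],1,cv2.LINE_AA,3)
    cv2.imwrite(dst,im)
E
python3 - <<'E'
from ov import *
bundle.setc(np.load("q.npy")[:12])
p=np.array([.5883,-.2335,.066,-.002])
R=[W([.5883,-.2335,0,-.002],np.array(c)*mm)[0] for c in((-95,-42,0),(95,-42,0),(95,42,0),(-95,42,0),(-95,-42,0))]
L=pilelines(p)+[R]
draw("pics/side0.png","side","pics/o_s1.png",L,(290,265,390,355),7)
draw("pics/top0.png","top","pics/o_t1.png",L,(395,165,460,265),6)
E
```

```text
(no output)
```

View pics/o_s1.png

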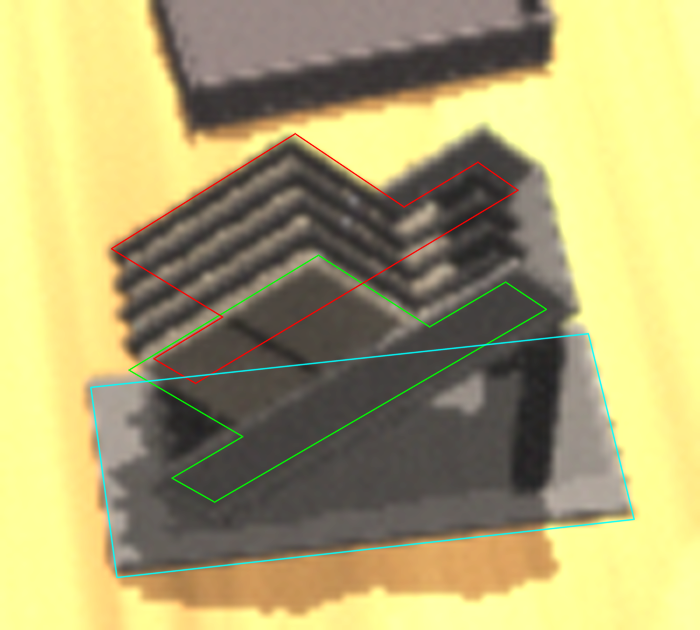

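View pics/o_t1.png

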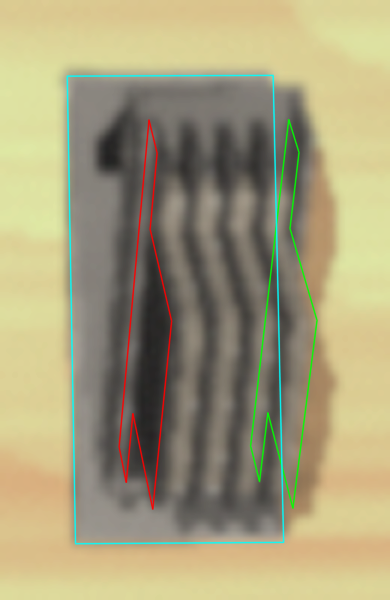

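Run:
```python
import cv2,numpy as np
im=cv2.imread("pics/top0.png",0)
for r in(188,196,205,216,225,240,246): print(r,list(zip(range(410,452),im[r,410:452])).__str__().replace("np.uint8",""))
c=cv2.imread("pics/top0.png")[205:235,410:455];c=cv2.convertScaleAbs(c,alpha=2,beta=10)
cv2.imwrite("pics/c_t8.png",cv2.resize(c,None,fx=16,fy=16,interpolation=cv2.INTER_NEAREST))
```

```text
188 [(410, (72)), (411, (48)), (412, (26)), (413, (17)), (414, (22)), (415, (35)), (416, (44)), (417, (43)), (418, (51)), (419, (68)), (420, (64)), (421, (48)), (422, (55)), (423, (68)), (424, (60)), (425, (39)), (426, (31)), (427, (42)), (428, (59)), (429, (68)), (430, (60)), (431, (38)), (432, (34)), (433, (45)), (434, (58)), (435, (65)), (436, (51)), (437, (33)), (438, (34)), (439, (45)), (440, (62)), (441, (66)), (442, (59)), (443, (45)), (444, (37)), (445, (43)), (446, (69)), (447, (98)), (448, (125)), (449, (136)), (450, (138)), (451, (138))]
196 [(410, (82)), (411, (82)), (412, (83)), (413, (81)), (414, (73)), (415, (55)), (416, (42)), (417, (42)), (418, (53)), (419, (56)), (420, (43)), (421, (42)), (422, (56)), (423, (69)), (424, (73)), (425, (56)), (426, (39)), (427, (46)), (428, (67)), (429, (81)), (430, (73)), (431, (52)), (432, (39)), (433, (47)), (434, (66)), (435, (77)), (436, (70)), (437, (50)), (438, (40)), (439, (50)), (440, (72)), (441, (81)), (442, (69)), (443, (50)), (444, (45)), (445, (64)), (446, (79)), (447, (91)), (448, (97)), (449, (106)), (450, (127)), (451,
[... 2080 characters left out ...]
441, (67)), (442, (81)), (443, (89)), (444, (90)), (445, (87)), (446, (85)), (447, (87)), (448, (95)), (449, (116)), (450, (129)), (451, (131))]
246 [(410, (89)), (411, (84)), (412, (76)), (413, (72)), (414, (76)), (415, (72)), (416, (74)), (417, (76)), (418, (72)), (419, (61)), (420, (41)), (421, (41)), (422, (53)), (423, (69)), (424, (80)), (425, (73)), (426, (50)), (427, (42)), (428, (54)), (429, (73)), (430, (85)), (431, (73)), (432, (49)), (433, (45)), (434, (57)), (435, (70)), (436, (71)), (437, (59)), (438, (41)), (439, (43)), (440, (59)), (441, (72)), (442, (79)), (443, (79)), (444, (76)), (445, (80)), (446, (85)), (447, (102)), (448, (118)), (449, (123)), (450, (125)), (451, (125))]
```

View pics/c_t8.png

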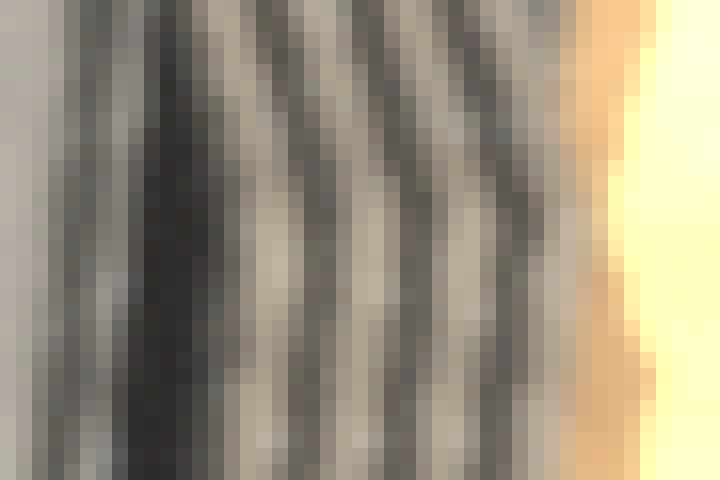

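The enlarged crop puts pad 1's peak at about (447,218) in the top view. That agrees with the model pile placed at the channel point (predicted (447.8,218.7)), so my earlier reading of 442.5 was a dark/light band mix-up. Moving to pre-grasp.

```bash
python3 - <<'E'
from rob import *
a=np.radians(17);q=quat(-.002,a)
g=np.array([.5484,-.2335,.1135])
P0=tcp(g,q)
for d in(.15,.1,.05,0): print(d,np.round(env.inverse_kinematics(P0-d*tz(q),q),2))
env.move_to(P0-.13*tz(q),q);ob("pre")
pic("4")
E
python3 crop.py pics/side4.png pics/c_s8.png 290 220 390 350 6
python3 crop.py pics/top4.png pics/c_t9.png 295 160 365 245 8
```

```text
0.15 [ 0.75  0.28 -0.36  1.91 -0.03  0.7   2.  ]
0.1 [ 0.74  0.36 -0.39  1.95  0.04  0.58  1.93]
0.05 [ 0.72  0.44 -0.39  1.98  0.12  0.47  1.86]
0 [ 0.68  0.53 -0.36  2.    0.19  0.37  1.78]
pre t 8.05 p [ 0.4659 -0.2323  0.3858] gap 0.0848 F [ 1.2  0.3 -0. ] M [-0.02  0.29 -0.04]
```

View pics/c_s8.png

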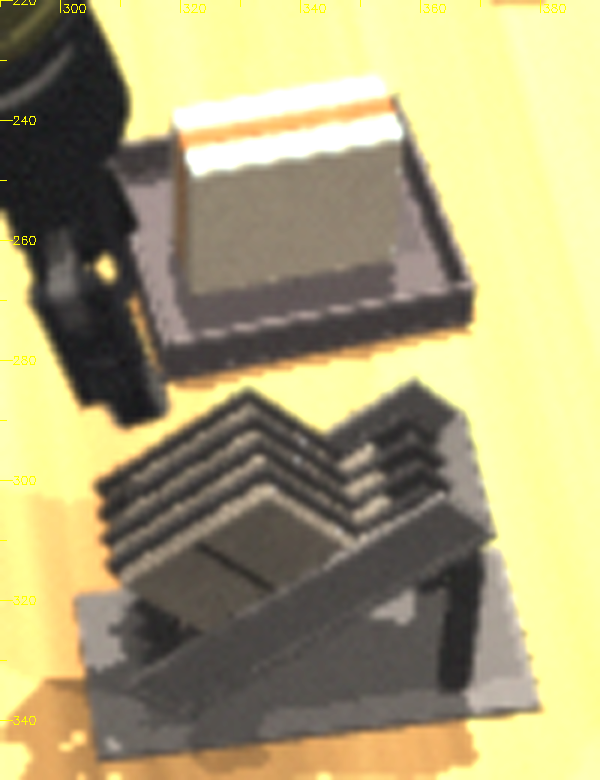

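View pics/c_t9.png

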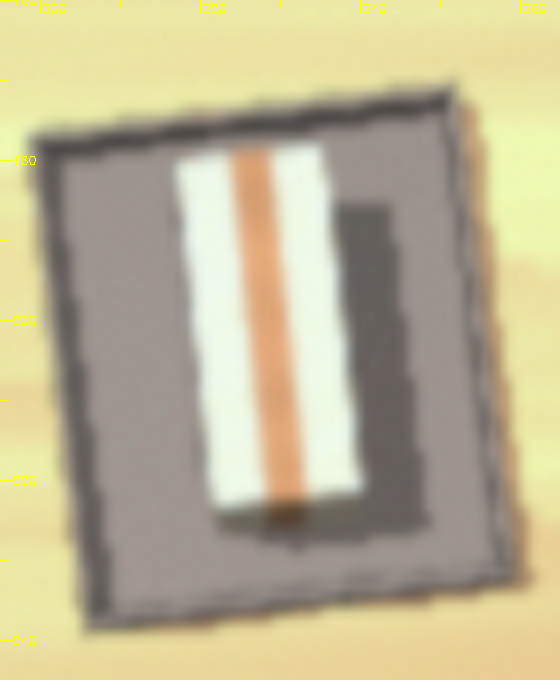

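View pics/top4.png

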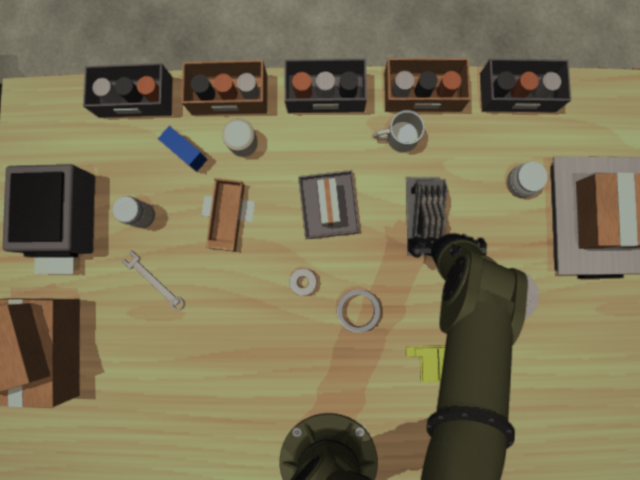

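```bash
cat > b2.py <<'E'
from bundle import *
OBS["box2"]=[("top",(317.25,179.75),(50,21,86)),("top",(335.25,177.9),(50,-21,86)),("top",(340.4,221.5),(-50,-21,86)),("top",(321.5,223.5),(-50,21,86)),
("side",(318.8,238.3),(-50,21,86)),("side",(354.2,232.5),(50,21,86)),("side",(357,242.5),(50,-21,86)),("side",(321.3,249.2),(-50,-21,86)),
("side",(322,269.2),(-50,-21,0)),("side",(355.3,263.7),(50,-21,0))]
z0["box2"]=.004;ks[:]=list(OBS)
def full(q,sep=False):  # q: 12 cam, 4x3 poses, dx
    c,s=np.cos(.1064),np.sin(.1064)
    b2=np.r_[.6137+q[24]*c,-.005+q[24]*s,.1064]
    qq=np.r_[q[:24],b2]
    if sep:return res(qq,True)
    r=res(qq);n=len(r)-12;r[n:]=q[:12]/np.tile([.002]*3+[.003]*3,2)
    # the box pose before grasp, from grasp
    c,s=np.cos(-.128),np.sin(-.128);d=q[12:14]-np.array([.6029,.2411])-q[24]*np.array([c,s])
    return np.r_[r,d@np.array([c,s])/.0015,d@np.array([-s,c])/.0015]
q0=np.r_[np.load("q.npy"),0]
r=least_squares(full,q0,x_scale=np.r_[[.001]*12,[.01]*13],loss="soft_l1",f_scale=2)
sd=np.sqrt(np.diag(np.linalg.inv(r.jac.T@r.jac)))
print("cam",np.round(r.x[:12]*1000,1),"dx",r.x[24])
for i,k in enumerate(ks):
    print(k,np.round(r.x[12+3*i:15+3*i],4) if i<4 else "","sd",np.round(sd[12+3*i:15+3*i],4),np.round(full(r.x,True)[k],1).tolist())
np.save("q2.npy",r.x)
E
python3 b2.py
```

```text
cam [ 0.1 -0.6  1.2 -2.7 -0.3  1.1  0.1 -0.3  1.3 -1.3 -0.  -0.7] dx 0.0018922897681414026
box [ 0.6039  0.2405 -0.1275] sd [0.003  0.0008 0.0108] [[-0.8, 0.4], [0.7, 0.1], [-0.3, 0.2], [0.2, 0.1], [0.4, 0.1], [0.2, -0.0], [0.3, 0.0], [0.4, -0.1]]
carton [ 0.5912  0.242  -0.1219] sd [0.0031 0.0009 0.0068] [[0.0, -0.2], [0.3, -0.6], [0.1, 0.5], [-0.6, -0.3], [-0.0, 0.3], [-0.6, 0.0], [-0.1, -0.0], [-0.2, -0.1]]
tray [ 0.6148 -0.0057  0.1066] sd [0.003  0.0009 0.0066] [[-0.9, -0.7], [1.1, -0.7], [1.6, 0.2], [-0.4, 0.4], [-1.2, -0.6], [0.3, -0.9], [0.5, -0.0], [-0.9, 0.3]]
rack [ 0.5895 -0.2342 -0.002 ] sd [0.0029 0.0008 0.0064] [[-0.4, 0.4], [0.2, -0.2], [-0.3, 0.3], [0.1, -0.0], [0.0, 0.4], [0.4, 0.3]]
box2  sd [0.0029] [[-0.2, 0.3], [0.1, 0.1], [0.0, -0.3], [0.5, -0.1], [-0.5, -0.1], [-1.2, -0.3], [0.3, 0.3], [0.7, -0.1], [-0.3, 0.5], [0.4, -0.3]]
```

```bash
python3 - <<'E'
from rob import *
a=np.radians(17);q=quat(-.002,a)
g=np.array([.5487,-.2340,.1135]);P0=tcp(g,q)
env.movel(P0-.02*tz(q),max_speed=.2);ob()
env.movel(P0,max_speed=.06);env.hold(.2);ob("at")
pic("5")
E
python3 crop.py pics/side5.png pics/c_s9.png 280 230 380 350 6
```

```text
t 8.85 p [ 0.498  -0.2334  0.2812] gap 0.0845 F [-0.6  0.6  0.3] M [-0.05  0.31  0.02]
at t 9.53 p [ 0.5034 -0.234   0.262 ] gap 0.0848 F [ 1.2 -0.7  0.2] M [-0.02  0.29  0.01]
```

View pics/c_s9.png

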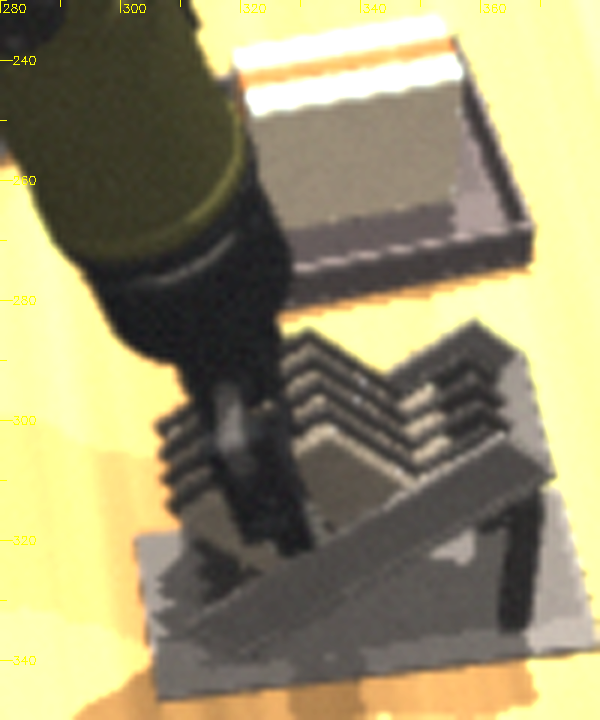

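```bash
python3 crop.py pics/top5.png pics/c_ta.png 395 165 505 285 6
```

```text
(no output)
```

View pics/c_ta.png

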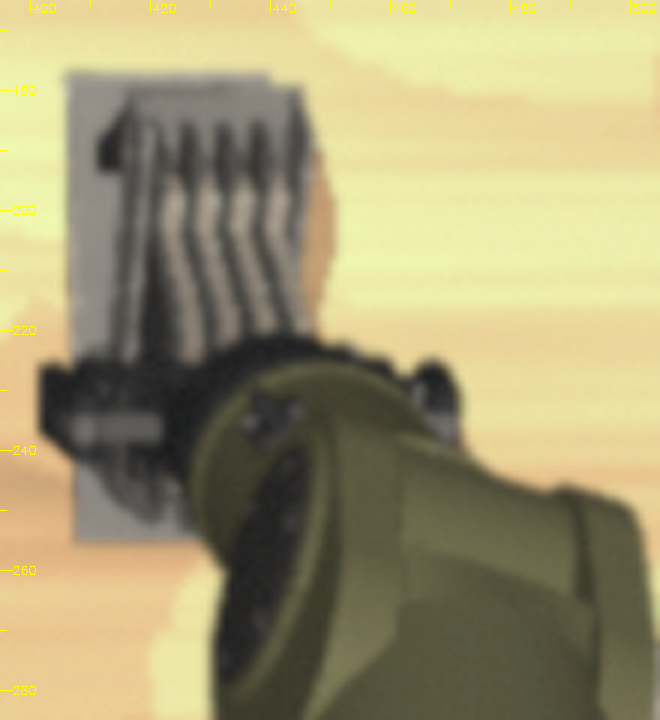

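```bash
python3 - <<'E'
from rob import *
claw.set_gripper(.044);ob("grip");env.hold(.2);o=ob()
pic("6")
E
python3 crop.py pics/side6.png pics/c_sa.png 280 230 380 350 6
```

```text
grip t 10.04 p [ 0.5033 -0.2341  0.262 ] gap 0.0512 F [-2.6  0.   4.5] M [-0.15  0.56  0.  ]
 t 10.24 p [ 0.5033 -0.2341  0.262 ] gap 0.0516 F [-3.   0.1  6.1] M [-0.16  0.57 -0.  ]
```

View pics/c_sa.png

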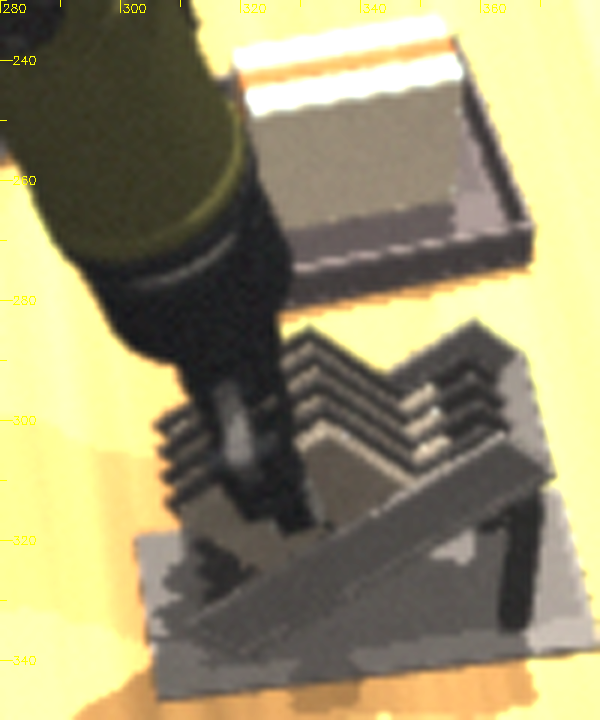

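```bash
python3 - <<'E'
from rob import *
o=ob();p=o["eef_pos"].copy()
u=np.array([-np.sin(np.radians(25)),0,np.cos(np.radians(25))])
env.movel(p+.015*u,max_speed=.04);ob("15mm")
env.movel(p+.12*u,max_speed=.12);ob("up");env.hold(.2);ob()
pic("7")
E
python3 crop.py pics/side7.png pics/c_sb.png 260 200 380 320 6
python3 crop.py pics/top7.png pics/c_tb.png 395 165 505 285 6
```

```text
t 10.34 p [ 0.5033 -0.2341  0.262 ] gap 0.0516 F [-2.8  0.8  5.1] M [-0.19  0.54 -0.01]
15mm t 10.88 p [ 0.4967 -0.2341  0.2756] gap 0.0511 F [-0.6 -0.3 -6.2] M [ 0.    0.73 -0.02]
up t 11.9 p [ 0.4525 -0.2339  0.3702] gap 0.0512 F [ 0.1  0.1 -5.1] M [0.05 0.79 0.01]
 t 12.1 p [ 0.4527 -0.2339  0.3701] gap 0.0511 F [ 0.4 -0.5 -6.1] M [-0.02  0.75 -0.02]
```

View pics/c_sb.png

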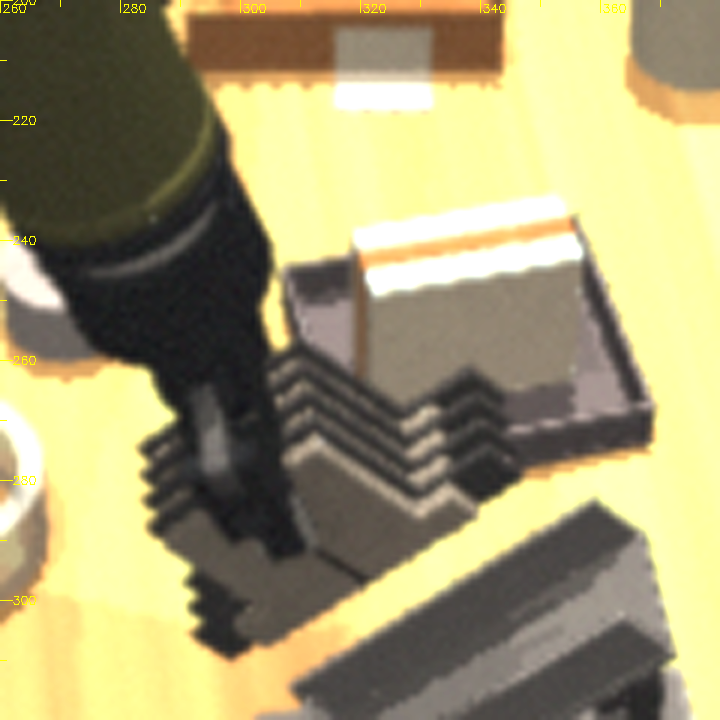

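View pics/c_tb.png

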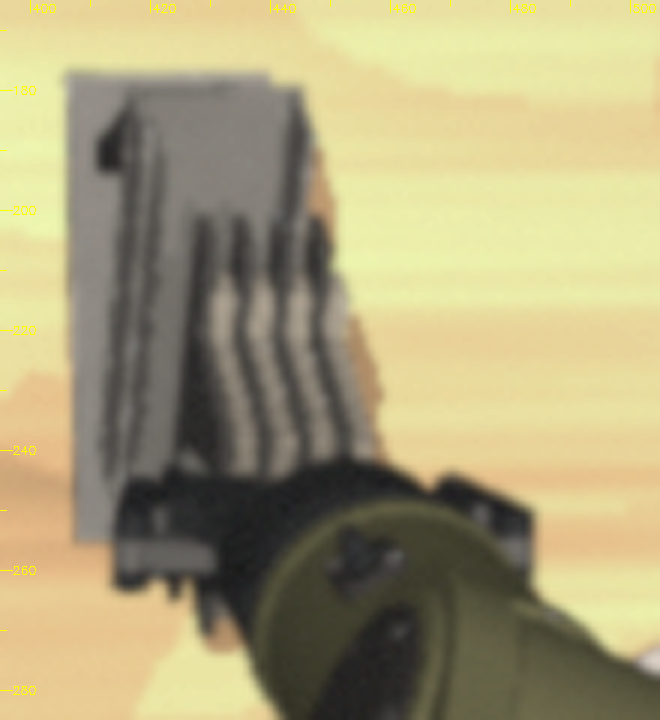

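```bash
cat > rel.py <<'E'
from ov import *
def setcam(): bundle.setc(np.load("q2.npy")[:12])
# pile in tool frame: lateral/planar offset. pile pose from TCP: params (a: along pad x of grasp axis pt, h, delta)
def pile_from_tcp(p,tilt,yaw,rel):
    # rel: (gx,gh,delta,L0): pad-frame coords (x,z) of the point L0 ahead of TCP; pad tilt = tilt+delta
    gx,gh,delta=rel;th=tilt+delta
    x=np.array([np.cos(yaw),np.sin(yaw),0]);z=np.array([0,0,1.])
    ex=np.cos(th)*x+np.sin(th)*z;ez=-np.sin(th)*x+np.cos(th)*z
    G=np.asarray(p)+.155*(np.sin(tilt)*x-np.cos(tilt)*z)
    return np.r_[G-gx*ex-gh*ez,yaw],th
E
python3 - <<'E'
from rel import *
setcam()
for nm,p in(("6",[.5033,-.2341,.262]),("7",[.4527,-.2339,.3701])):
    P,th=pile_from_tcp(p,np.radians(17),-.002,(0,.062,np.radians(23)));print(P,th)
    L=pilelines(P,th)
    draw(f"pics/side{nm}.png","side",f"pics/o_s{nm}.png",L,(260,200,380,350) if nm=="6" else(260,220,370,330),6)
    draw(f"pics/top{nm}.png","top",f"pics/o_t{nm}.png",L,(395,165,505,285),6)
E
```

```text
[ 0.58847028 -0.23427034  0.06627801 -0.002     ] 0.6981317007977319
[ 0.53787028 -0.23407034  0.17437801 -0.002     ] 0.6981317007977319
```

View pics/o_s6.png

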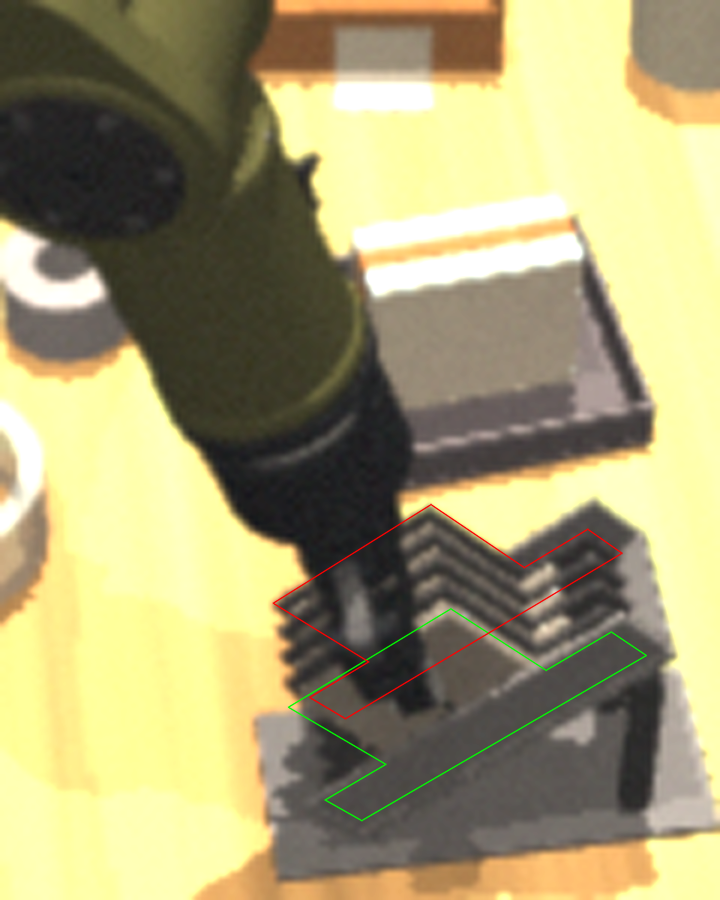

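View pics/o_s7.png

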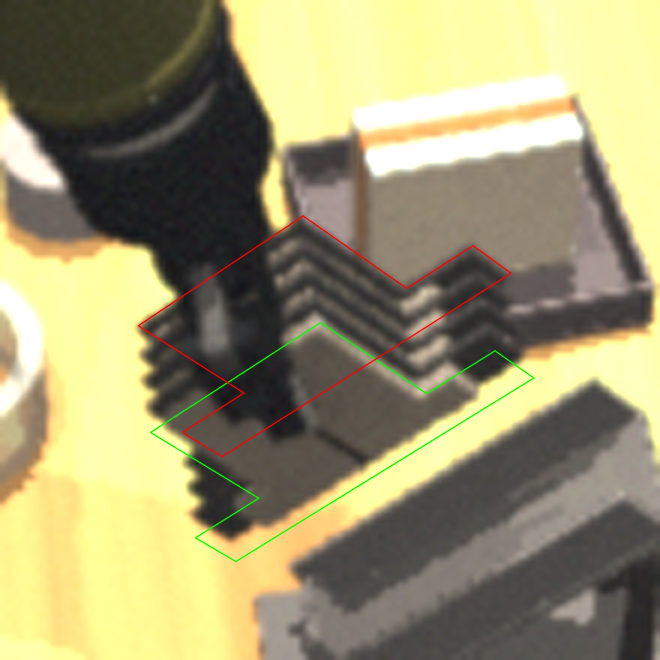

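View pics/o_t7.png

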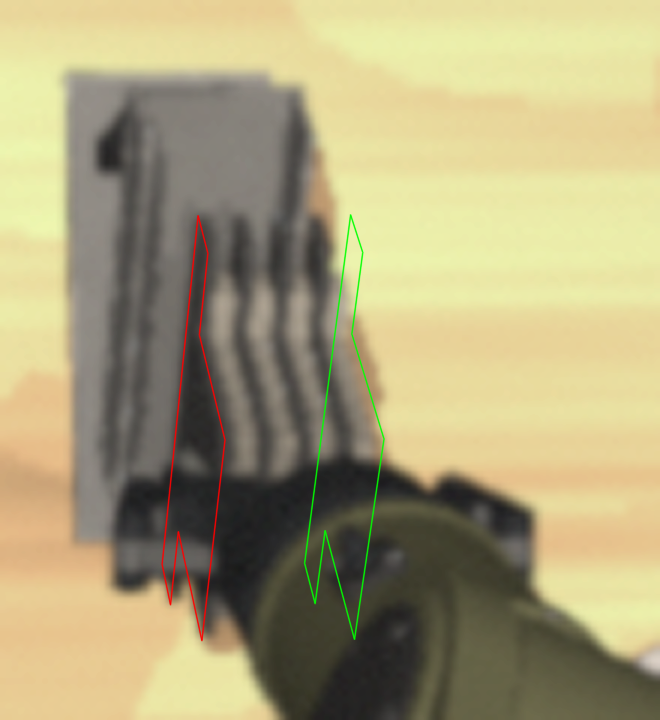

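Run:
```python
from rel import *
setcam()
c=[.5912,.242,0,-.1219]
def rect(x0,x1,y0,y1,z0,z1=None):
    z1=z0 if z1 is None else z1
    return [W(c,np.array(v)*mm)[0] for v in((x0,y0,z0),(x1,y0,z1),(x1,y1,z1),(x0,y1,z0),(x0,y0,z0))]
L=[rect(-82.5,82.5,-33,33,0),rect(-82.5,82.5,-33,33,43),rect(82.5,82.5,-33,33,56),rect(-64.5,78.5,-29,29,43)]
draw("pics/side4.png","side","pics/o_s8.png",L,(280,170,360,230),9)
draw("pics/top4.png","top","pics/o_t8.png",L,(195,170,260,260),6)
```

```text
(no output)
```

View pics/o_s8.png

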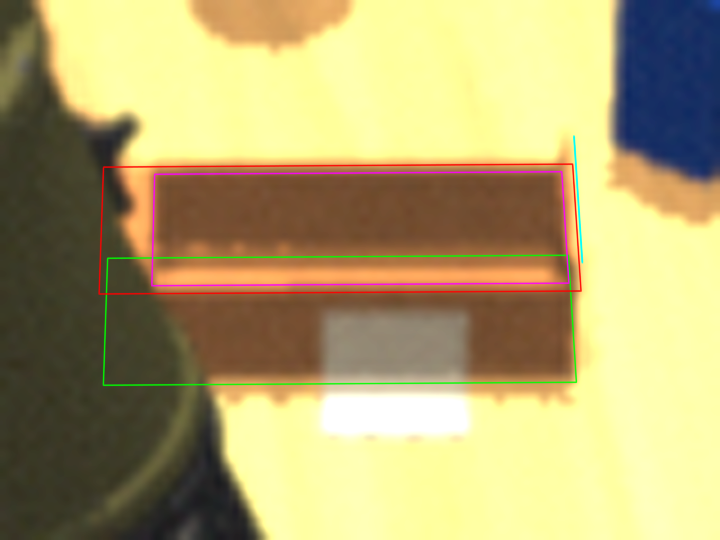

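View pics/o_t8.png

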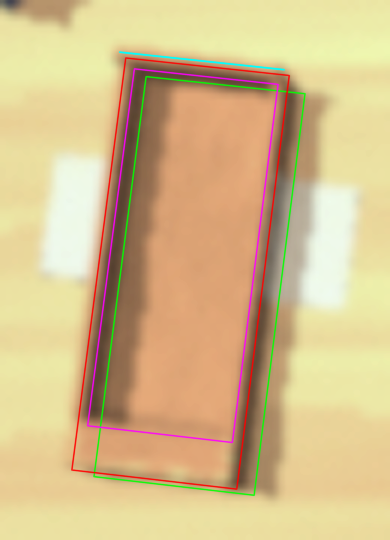

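```bash
cat > ins.py <<'E'
from rel import *
CP=np.array([.5912,.2420]);CY=-.1219;FL=.004
REL=[0,.062,np.radians(23)]
def pose(xn,zn,thdeg,dx=0,dy=0,dz=0,yaw=CY):
    """mm in carton frame: near low corner of foot at xn from near inner wall, zn above floor, pad tilt"""
    th=np.radians(thdeg);gx,gh,dl=REL
    X=np.array([np.cos(yaw),np.sin(yaw),0]);Y=np.array([-np.sin(yaw),np.cos(yaw),0]);Z=np.array([0,0,1.])
    ex=np.cos(th)*X+np.sin(th)*Z;ez=-np.sin(th)*X+np.cos(th)*Z
    c=np.r_[CP,FL]+(xn*mm-.0785+dx)*X+dy*Y+(zn*mm+dz)*Z
    G=c+(.075+gx)*ex+gh*ez
    q=quat(yaw,th-dl)
    return G-.155*tz(q),q
def xmid(t):
    t=np.radians(t);return (24*np.sin(t)+157-150*np.cos(t))/2
E
python3 - <<'E'
from ins import *
for a in((30,80,30),(30,3,30),(14.5,3,30),(xmid(20),3,20),(xmid(10),2,10),(3.5,2,0)):
    p,q=pose(*a);j=env.inverse_kinematics(p,q);print(np.round(a,1),np.round(p,3),None if j is None else np.round(j,2))
ob()
p,q=pose(30,80,30)
env.movel(p,q,max_speed=.25);ob("hover");env.hold(.3);ob()
pic("8")
setcam()
o=monitor.get_obs();tl=np.radians(7)
P,th=pile_from_tcp(o["eef_pos"],tl,CY,REL);print(P,th)
c=[CP[0],CP[1],0,CY]
def rect(x0,x1,y0,y1,z0,z1=None):
    z1=z0 if z1 is None else z1
    return [W(c,np.array(v)*mm)[0] for v in((x0,y0,z0),(x1,y0,z1),(x1,y1,z1),(x0,y1,z0),(x0,y0,z0))]
L=pilelines(P,th)+[rect(-82.5,82.5,-33,33,43),rect(-64.5,78.5,-29,29,43)]
draw("pics/side8.png","side","pics/o_s9.png",L,(270,130,370,225),7)
draw("pics/top8.png","top","pics/o_t9.png",L,(180,150,290,270),5)
E
```

```text
[30 80 30] [0.558 0.246 0.329] [-0.29  0.53 -0.29  1.7   0.29  0.85  0.73]
[30  3 30] [0.558 0.246 0.252] [-0.35  0.61 -0.19  1.79  0.3   0.67  0.72]
[14.5  3.  30. ] [0.543 0.248 0.252] [-0.37  0.6  -0.19  1.82  0.3   0.65  0.69]
[12.1  3.  20. ] [0.582 0.243 0.246] [-0.25  0.69 -0.29  1.65  0.2   0.88  0.83]
[ 6.7  2.  10. ] [0.617 0.239 0.231] [-0.2   0.79 -0.32  1.49  0.12  1.09  0.93]
[3.5 2.  0. ] [0.651 0.235 0.211] [-0.18  0.91 -0.32  1.31  0.05  1.3   1.  ]
 t 12.2 p [ 0.4527 -0.234   0.3703] gap 0.0515 F [-0.5  0.2 -5.6] M [-0.    0.77  0.03]
hover t 14.32 p [0.5581 0.2447 0.3292] gap 0.0515 F [ 0.4 -0.2 -5.6] M [0.03 0.31 0.01]
 t 14.62 p [0.5581 0.2457 0.3291] gap 0.0511 F [-0.1  0.3 -5.8] M [0.03 0.31 0.  ]
[ 0.60755644  0.23984558  0.12157248 -0.1219    ] 0.5235987755982989
```

View pics/o_s9.png

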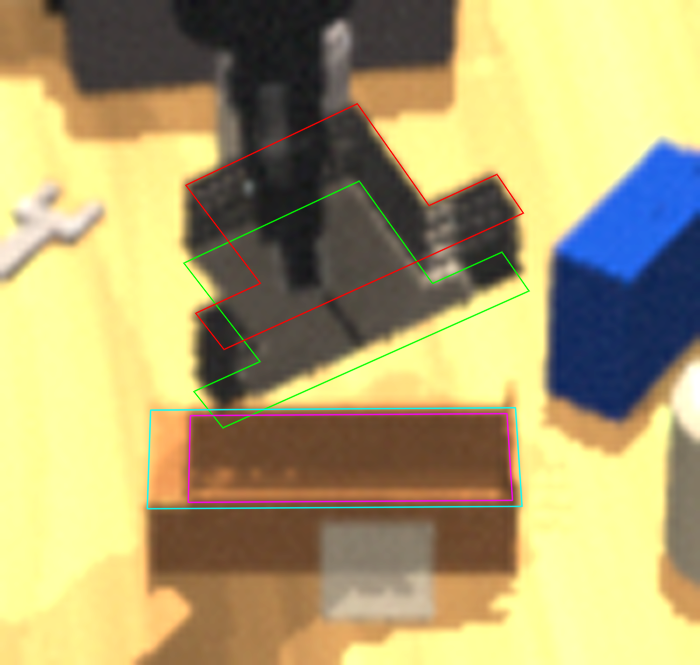

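View pics/o_t9.png

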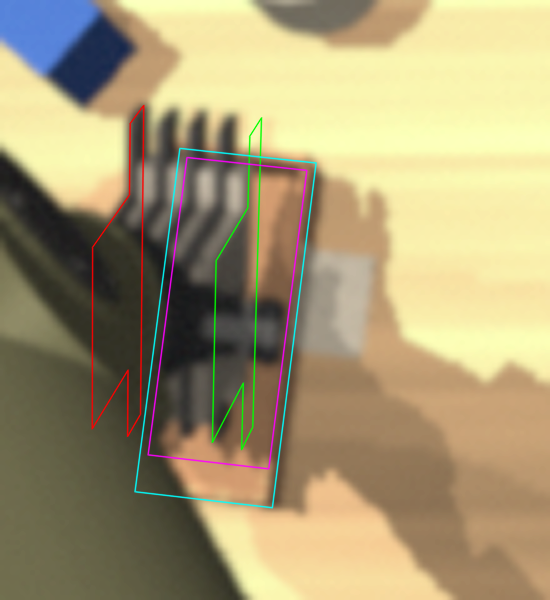

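```bash
python3 - <<'E'
from ins import *
o=monitor.get_obs();R=Ro.from_quat(o["eef_rot"]).as_matrix();print(np.round(R,4));print(np.round(Ro.from_quat(quat(CY,np.radians(7))).as_matrix(),4))
setcam()
P,th=pile_from_tcp(o["eef_pos"],np.radians(7),CY,REL)
L=[]
for k in range(4):
    y=-26.25+13.125*k+13.1
    for yy in(y-13.1,y): L.append([PW(P,np.array((x,yy,z))*mm,th)[0] for x,z in((42,86),(42,24),(75,24),(75,0))])
L=[l for l in L]
draw("pics/top8.png","top","pics/o_ta.png",L,(195,160,245,225),12)
E
python3 crop.py pics/top8.png pics/c_tc.png 195 160 265 250 8
```

```text
[[-0.9851  0.1218  0.1211]
 [ 0.1209  0.9926 -0.0148]
 [-0.122   0.     -0.9925]]
[[-0.9852  0.1216  0.121 ]
 [ 0.1207  0.9926 -0.0148]
 [-0.1219 -0.     -0.9925]]
```

View pics/o_ta.png

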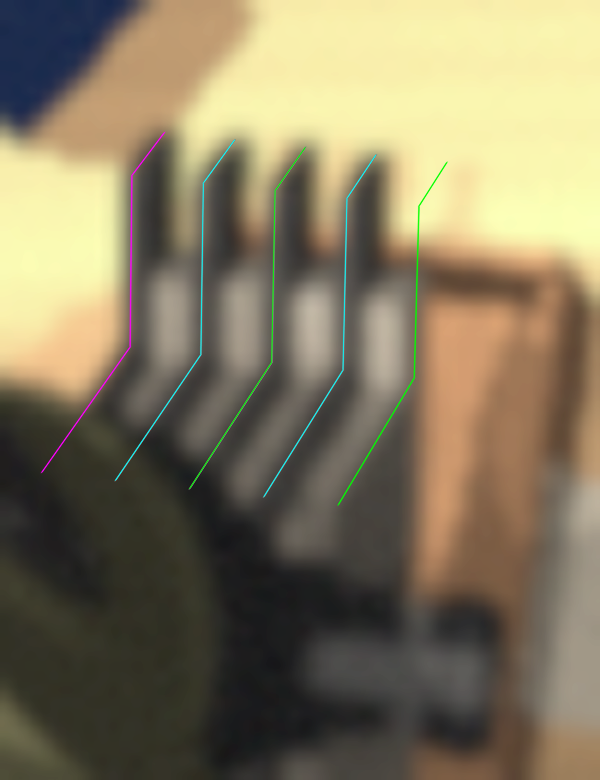

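View pics/c_tc.png

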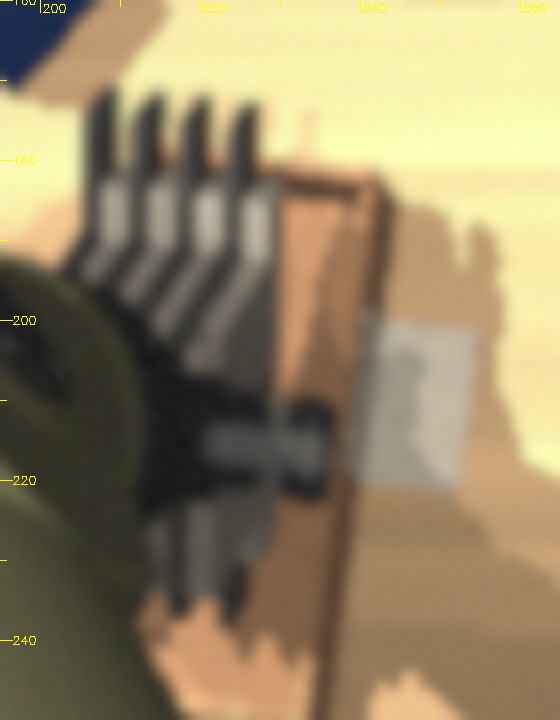

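Run:
```python
from ins import *
setcam()
def rects(c):
    def rect(x0,x1,y0,y1,z0): return [W(c,np.array(v)*mm)[0] for v in((x0,y0,z0),(x1,y0,z0),(x1,y1,z0),(x0,y1,z0),(x0,y0,z0))]
    return [[W(c,np.array((82.5,y,56))*mm)[0] for y in(33,-33)],[W(c,np.array((82.5,-33,z))*mm)[0] for z in(0,56)],rect(-64.5,78.5,-29,29,43),rect(-82.5,82.5,-33,33,43)]
L=rects([.5912,.242,0,-.1219])
draw("pics/top4.png","top","pics/o_tb.png",L,(203,172,253,204),14)
draw("pics/top4.png","top","pics/o_tc.png",L,(198,222,248,258),14)
draw("pics/side3.png","side","pics/o_sb.png",L,(284,176,320,220),14)
draw("pics/side4.png","side","pics/o_sc.png",L,(320,170,356,220),12)
```

```text
(no output)
```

View pics/o_tb.png

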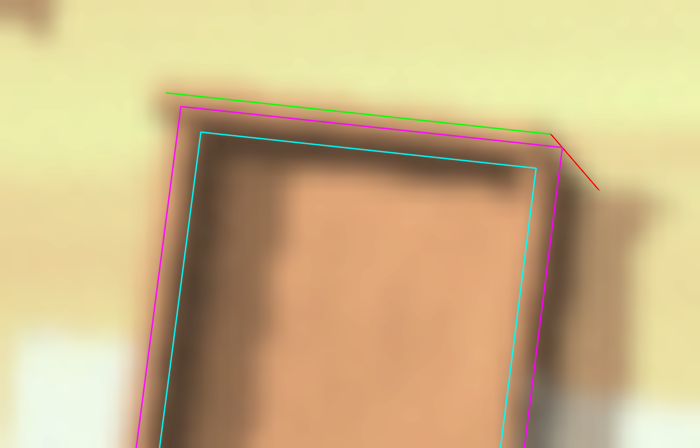

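View pics/o_tc.png

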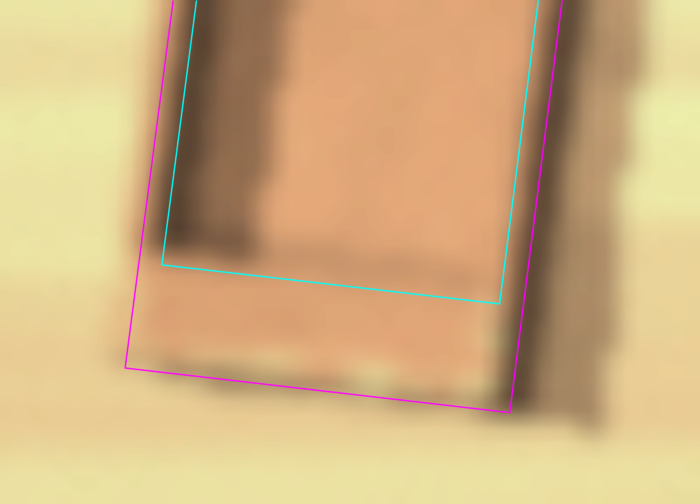

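View pics/o_sb.png

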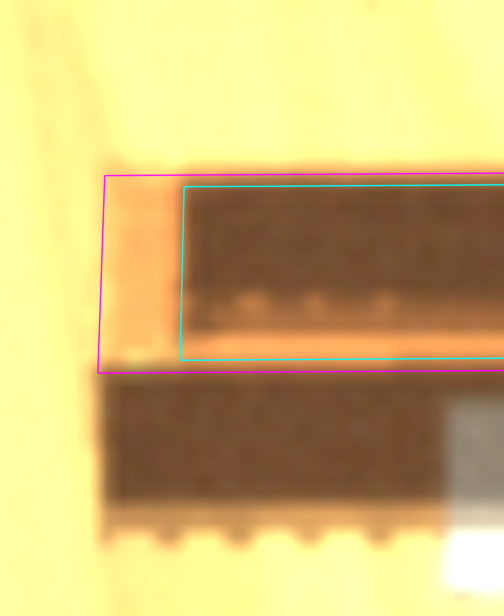

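View pics/o_sc.png

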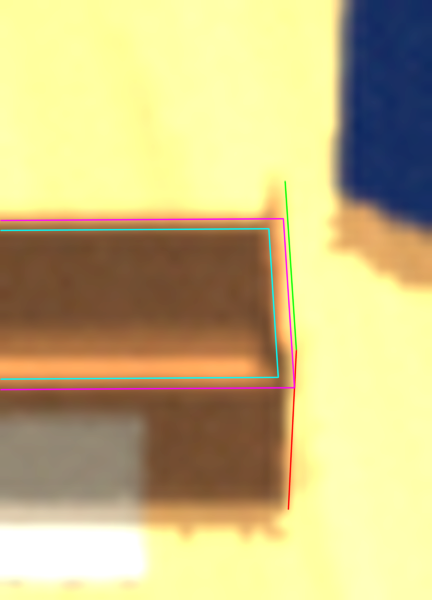

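```bash
python3 - <<'E'
from ins import *
D=dict(dy=.0008)
p,q=pose(30,28,30,**D);env.movel(p,q,max_speed=.12);o=ob("28")
for z in(18,10,4):
    p,q=pose(30,z,30,**D);env.movel(p,q,max_speed=.05);o=ob(z)
    if o["ft_force"][2]>3 or abs(o["ft_force"][1])>8: print("contact");break
pic("9")
E
python3 crop.py pics/side9.png pics/c_sd.png 270 130 370 225 7
python3 crop.py pics/top9.png pics/c_td.png 190 160 260 260 6
```

```text
28 t 15.31 p [0.5583 0.2471 0.2773] gap 0.0514 F [-1.   0.2 -4.8] M [0.04 0.3  0.03]
18 t 15.66 p [0.558  0.2468 0.2669] gap 0.0516 F [ 0.1 -0.3 -6. ] M [ 0.02  0.32 -0.04]
10 t 15.97 p [0.5579 0.2468 0.2586] gap 0.0512 F [-0.5 -0.5 -5.8] M [0.04 0.32 0.01]
4 t 16.23 p [0.558  0.2468 0.2526] gap 0.0515 F [ 0.  -0.3 -5.5] M [0.03 0.34 0.02]
```

View pics/c_sd.png

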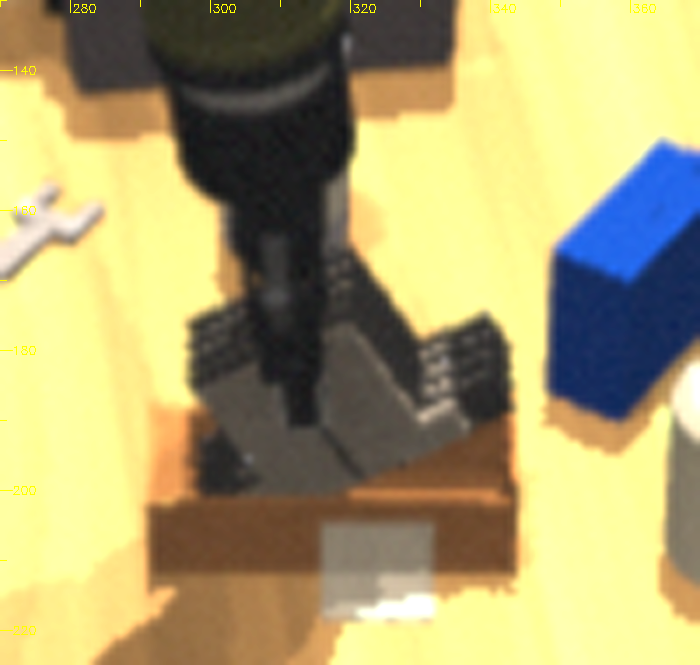

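View pics/c_td.png

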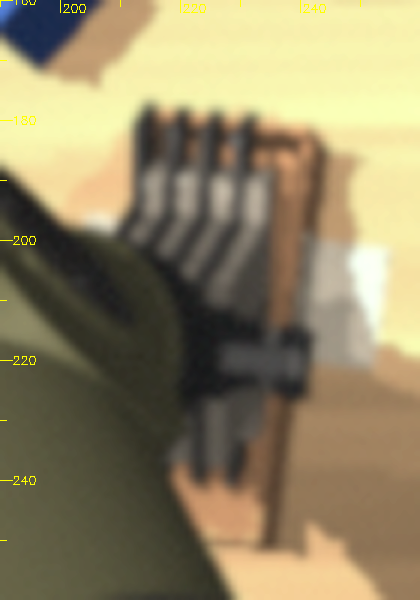

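The near end is inside the carton at θ=30°, with no contact forces so far. Next: feel for the floor, then slide under the lip.

Run:
```python
from ins import *
D=dict(dy=.0008)
f0=np.mean([monitor.get_obs()["ft_force"] for _ in range(5)],0)
zc=None
for z in(3,2,1,0,-1,-2,-3,-4):
    p,q=pose(30,z,30,**D);env.movel(p,q,max_speed=.03)
    f=np.mean([monitor.get_obs()["ft_force"] for _ in range(3)],0)-f0;print(z,np.round(f,1),round(monitor.get_obs()["time_s"],2))
    if np.linalg.norm(f)>3.5: zc=z;break
z=(zc if zc is not None else -4)+3
p,q=pose(30,z,30,**D);env.movel(p,q,max_speed=.04);ob(z)
```

```text
3 [-0.5 -0.9  0.1] 16.58
2 [ 0.5 -0.  -0.1] 16.83
1 [ 0.7 -0.4 -0.1] 17.08
0 [0.6 0.3 0.1] 17.33
-1 [-0.2 -0.2  5.9] 17.58
2 t 17.83 p [0.558  0.2469 0.2509] gap 0.0516 F [-0.3  0.  -5.4] M [-0.01  0.33 -0.01]
```

```bash
python3 - <<'E'
from ins import *
D=dict(dy=.0008)
f0=np.mean([monitor.get_obs()["ft_force"] for _ in range(5)],0)
xc=None
for x in(24,19,16,14.5,13.5,12.5,11.5,10.5,9.5,8.5):
    p,q=pose(x,2.5,30,**D);env.movel(p,q,max_speed=.04)
    f=np.mean([monitor.get_obs()["ft_force"] for _ in range(3)],0)-f0;print(x,np.round(f,1),round(monitor.get_obs()["time_s"],2))
    if np.linalg.norm(f)>3.5: xc=x;break
x=(xc if xc is not None else 8.5)+3
p,q=pose(x,2.5,30,**D);env.movel(p,q,max_speed=.04);ob(x)
pic("10")
E
python3 crop.py pics/side10.png pics/c_se.png 270 130 370 225 7
```

```text
24 [ 0.3 -1.3 -0. ] 18.13
19 [-0.2 -0.2 -0.2] 18.41
16 [ 0.9 -0.1 -0.6] 18.66
14.5 [-0.1 -0.  -0. ] 18.91
13.5 [ 1.4 -0.5 -0.8] 19.16
12.5 [ 0.5  0.5 -0.5] 19.41
11.5 [ 3.2 -0.7 -1. ] 19.66
10.5 [ 5.3 -1.  -2.1] 19.91
13.5 t 20.16 p [0.5412 0.249  0.2512] gap 0.0512 F [-0.6  0.2 -5.7] M [0.07 0.34 0.06]
```

View pics/c_se.png

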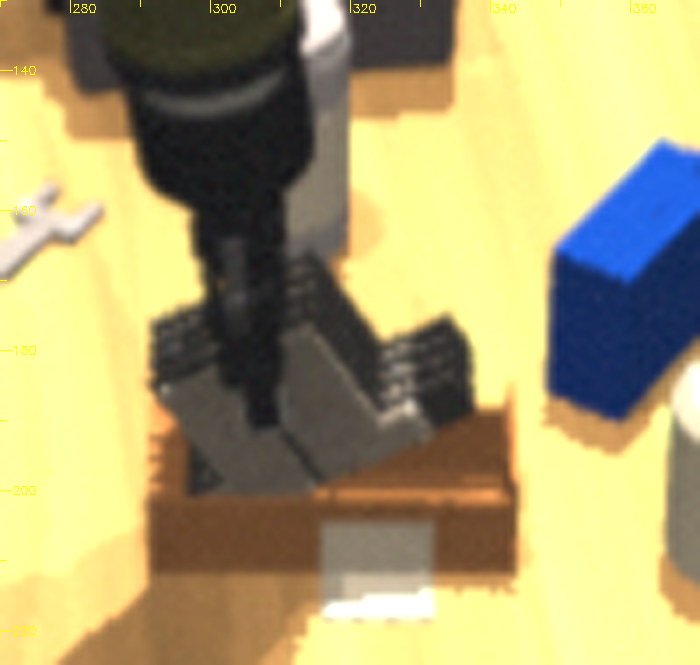

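```bash
python3 - <<'E'
from ins import *
D=dict(dy=.0008)
f0=np.mean([monitor.get_obs()["ft_force"] for _ in range(5)],0)
for t,x in((26,13.2),(22,11.8),(18,10.2),(15,9.1),(12.5,7.9),(10,6.8)):
    p,q=pose(x,2.5,t,**D);env.movel(p,q,max_speed=.05)
    o=monitor.get_obs();f=np.mean([monitor.get_obs()["ft_force"] for _ in range(3)],0)-f0;print(t,x,np.round(f,1),np.round(o["wrist_torque"],2),round(o["time_s"],2))
    if np.linalg.norm(f)>8: print("STOP");break
pic("11")
E
python3 crop.py pics/side11.png pics/c_sf.png 270 130 370 225 7
python3 crop.py pics/top11.png pics/c_tf.png 190 160 260 260 6
```

```text
26 13.2 [ 0.4 -0.9  0.4] [-0.02  0.2  -0.  ] 20.74
22 11.8 [0.2 0.3 0.7] [-0.04  0.09  0.04] 21.21
18 10.2 [ 0.3  0.1 -0.3] [ 0.01 -0.13  0.05] 21.67
15 9.1 [0.1 0.2 0.8] [-0.01 -0.28  0.02] 22.05
12.5 7.9 [ 0.3 -0.6  0.4] [-0.05 -0.35  0.04] 22.39
10 6.8 [ 0.8 -0.7  0.7] [-0.06 -0.45  0.01] 22.73
```

View pics/c_sf.png

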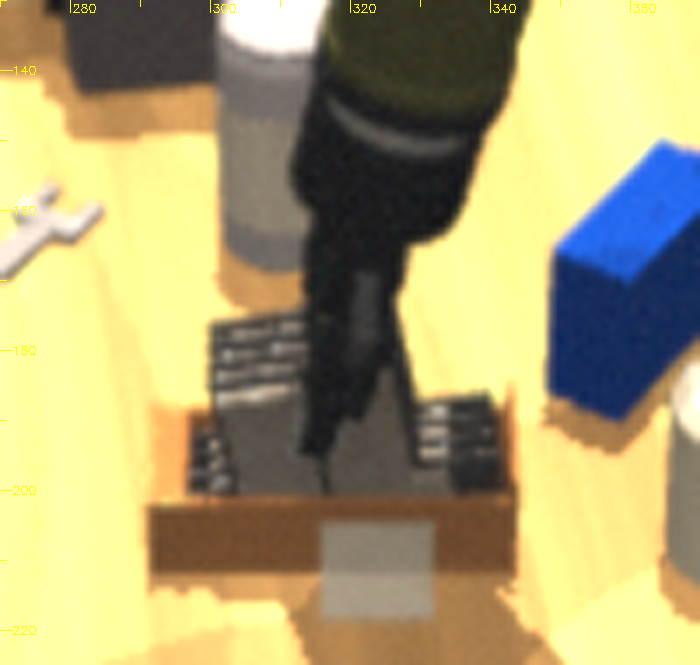

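View pics/c_tf.png

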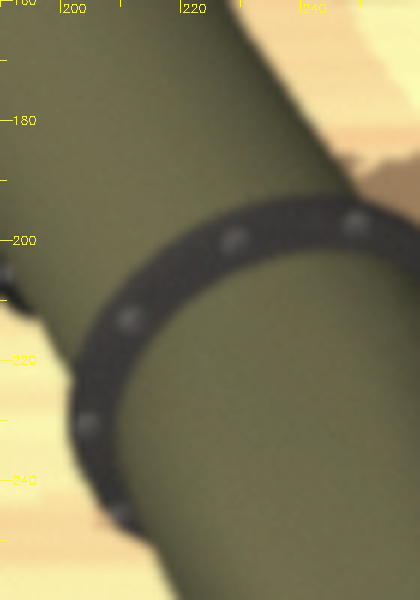

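The near end is under the lip and the far end is dropping inside the far wall, with no contact force. Continuing to level.

```bash
python3 - <<'E'
from ins import *
D=dict(dy=.0008)
f0=np.array([0,0,-5.6])
for t,x,z in((7.5,5.8,2.5),(5,4.9,2.5),(2.5,4.2,2.5),(0,3.6,2.5)):
    p,q=pose(x,z,t,**D);env.movel(p,q,max_speed=.05)
    o=monitor.get_obs();f=np.mean([monitor.get_obs()["ft_force"] for _ in range(3)],0)-f0;print(t,x,z,np.round(f,1),np.round(o["wrist_torque"],2),round(o["time_s"],2))
    if np.linalg.norm(f)>8: print("STOP");break
else:
  for z in(1.5,.7,0,-.7,-1.4,-2.1):
    p,q=pose(3.6,z,0,**D);env.movel(p,q,max_speed=.03)
    o=monitor.get_obs();f=np.mean([monitor.get_obs()["ft_force"] for _ in range(3)],0)-f0;print(z,np.round(f,1),np.round(o["wrist_torque"],2),round(o["time_s"],2))
    if np.linalg.norm(f)>5: print("contact");break
pic("12")
E
python3 crop.py pics/side12.png pics/c_sg.png 270 130 370 225 7
```

```text
7.5 5.8 2.5 [-0.4  1.3 -0.4] [-0.11 -0.54 -0.02] 23.18
5 4.9 2.5 [-0.4  0.4 -1.1] [-0.13 -0.68 -0.03] 23.53
2.5 4.2 2.5 [-0.2  0.2 -1. ] [-0.05 -0.8  -0.04] 23.88
0 3.6 2.5 [-0.5 -0.1 -0. ] [-0.13 -0.88 -0.  ] 24.24
1.5 [ 0.5  0.2 -0.2] [-0.1  -0.87 -0.01] 24.49
0.7 [ 0.1 -0.4 -0.3] [-0.12 -0.86 -0.02] 24.74
0 [ 0.2 -0.1  0.3] [-0.16 -0.91  0.  ] 24.99
-0.7 [0.2 0.  0.2] [-0.06 -0.9  -0.01] 25.24
-1.4 [ 0.  -0.9  4.5] [-0.25 -0.4   0.05] 25.49
-2.1 [-0.7 -1.6 12.1] [-0.55  0.29  0.1 ] 25.74
contact
```

View pics/c_sg.png

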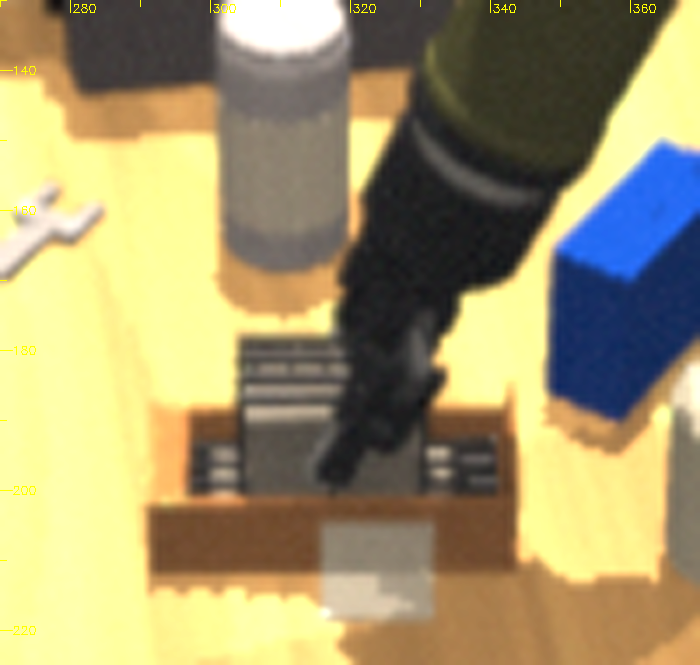

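```bash
python3 - <<'E'
from ins import *
D=dict(dy=.0008)
p,q=pose(3.6,-1.4,0,**D);env.movel(p,q,max_speed=.03);ob("relieve")
claw.set_gripper(.085);ob("open");env.hold(.3);ob()
env.movel(p-.09*tz(q),max_speed=.12);ob("out")
env.move_to([.45,0.02,.40],quat(0));ob("clear")
pic("13")
E
python3 crop.py pics/side13.png pics/c_sh.png 270 150 370 225 8
python3 crop.py pics/top13.png pics/c_th.png 190 165 260 260 6
```

```text
relieve t 26.09 p [0.6515 0.2355 0.2077] gap 0.0512 F [-1.  -0.4  3.9] M [-0.46  0.08  0.13]
open t 26.52 p [0.6515 0.2355 0.2072] gap 0.0851 F [ 0.6  0.  -0.1] M [-0.1  -0.41  0.01]
 t 26.82 p [0.6515 0.2354 0.2072] gap 0.0848 F [ 0.4 -0.6 -0.5] M [-0.05 -0.39 -0.02]
out t 27.73 p [0.686  0.2311 0.2893] gap 0.0851 F [-0.1  0.1 -0.4] M [-0.02 -0.41 -0.05]
clear t 28.87 p [0.451  0.0205 0.4   ] gap 0.085 F [ 0.1 -1.  -0.5] M [ 0.06 -0.01 -0.01]
```

View pics/c_sh.png

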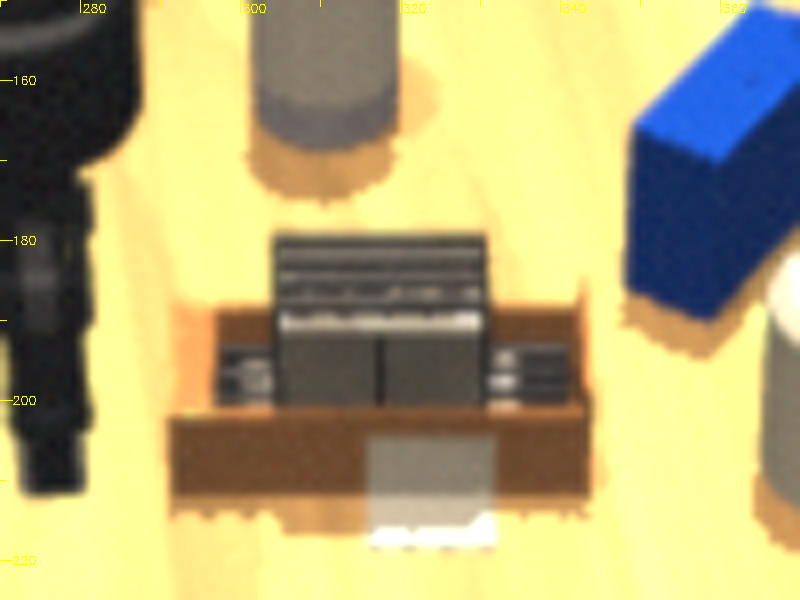

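View pics/c_th.png

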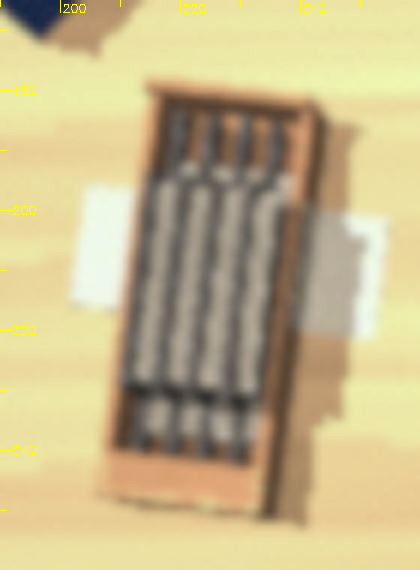

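View pics/top13.png

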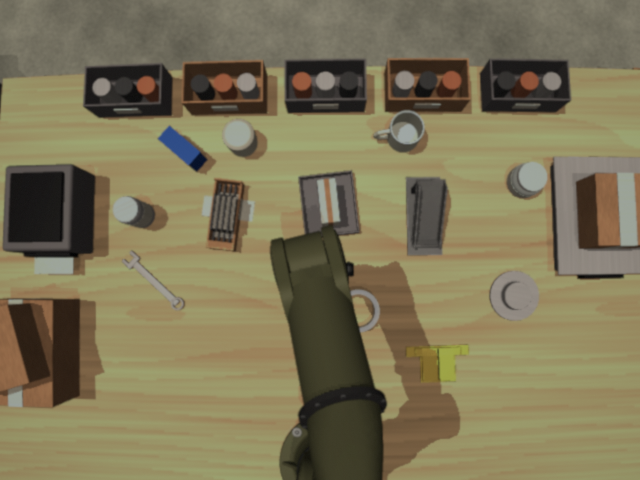

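View pics/side13.png

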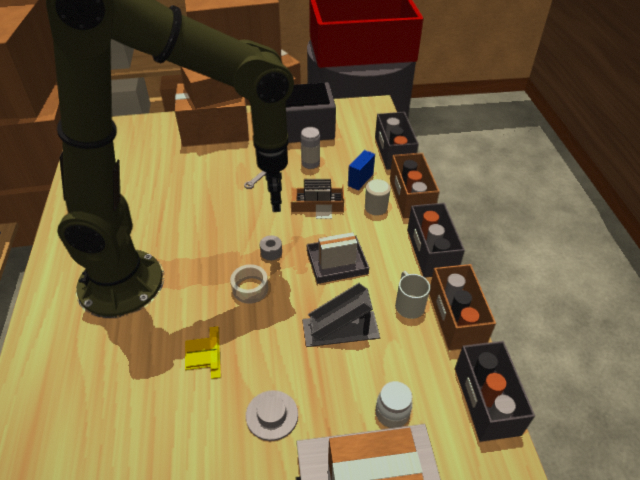

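The views after release show the four pads upright and level in the carton (side top edges level at rows 180–190, near ends under the lip). The small carton stands in the tray and the bystanders haven't moved. Handing in.

Run:
```python
from rob import *
order.job_done();ob("done")
```

```text
the job is handed in; nothing more can be done
the job is handed in; nothing more can be done
```

The job is done and handed in at about 29 s of the 58 s allowed. I stood the small carton upright in the tray, then lifted all four pads out of the rack as one pile. I tucked the near end under the carton's lip, swung the pile level onto the floor and let go.

**Last checks:** After release, both views show four pads standing upright and level in the carton. The small carton is upright in the tray, the rack is empty, and the bystanders and look-alikes are where they were. In my readings while the gripper held the pads, no contact added more than about 12 N; that peak came when I set the pile on the floor.

**What disagreed:**
- **Camera heights:** With the given calibration, measured heights came out 4–11 mm too low. I corrected the cameras using the known sizes and the small carton's placed pose. By touch, the floor then agreed to about 1 mm and the near end wall to about 0.5 mm.
- **Pile in the top view:** My first reading was wrong because I mixed up the dark and light bands. An enlarged crop put it right before the grasp.

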